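Dispense one practice pin from each vial at the implant course table

TASK

Lift the lid off the steel dish and put it down on the table, then take each vial on the mat that holds a gold pin, tilt it slowly over the dish and stop as soon as the gold pin has come over the rim and dropped in, so that the blue spare behind it never comes out of its vial, and lay the vial back flat on the mat. Vials that hold only a blue spare stay on the mat. When all gold pins are in the dish, put the lid back on so that it closes the dish completely, then press the red call button fully down, let it come up again, and leave the other things on the table alone.

Things in the scene. Friction and masses are not known exactly. Their poses are not given: they have to be found in the camera images.
- mat: flat yellow-green silicone mat, 180 x 290 x 4 mm, fixed; origin at the centre of its underside, x along its 180 mm side, y along its 290 mm side, z up
- vial_a: clear round vial lying on the mat: 90 mm long, 32 mm diameter, bore 25 mm, open at one end, no lip, 50 g; two small feet, 35 mm either side of its middle, keep it from rolling. Origin under its middle, level with the soles; the axis runs 18 mm above; own x points along it to the mouth (rim at x = +45 mm, closed end's inner face at -41 mm), z up. Grip across its sides at the middle
- front_a: gold practice pin in vial_a, nearer the mouth (absent in some runs: that vial then holds only its spare): metal cylinder, diameter 14 mm, length 22 mm, about 27 g, lying lengthwise in the bore; origin at its centre, x along it. It slides only when the mouth is tilted some 20 to 36 degrees below level (friction varies) and stops again when the vial is brought back some degrees
- spare_a: the blue spare pin in vial_a, behind the gold one, same size and behaviour; always there; origin at its centre
- vial_b: clear round vial lying on the mat: 90 mm long, 32 mm diameter, bore 25 mm, open at one end, no lip, 50 g; two small feet, 35 mm either side of its middle, keep it from rolling. Origin under its middle, level with the soles; the axis runs 18 mm above; own x points along it to the mouth (rim at x = +45 mm, closed end's inner face at -41 mm), z up. Grip across its sides at the middle
- front_b: gold practice pin in vial_b, nearer the mouth (absent in some runs: that vial then holds only its spare): metal cylinder, diameter 14 mm, length 22 mm, about 27 g, lying lengthwise in the bore; origin at its centre, x along it. It slides only when the mouth is tilted some 20 to 36 degrees below level (friction varies) and stops again when the vial is brought back some degrees
- spare_b: the blue spare pin in vial_b, behind the gold one, same size and behaviour; always there; origin at its centre
- vial_c: clear round vial lying on the mat: 90 mm long, 32 mm diameter, bore 25 mm, open at one end, no lip, 50 g; two small feet, 35 mm either side of its middle, keep it from rolling. Origin under its middle, level with the soles; the axis runs 18 mm above; own x points along it to the mouth (rim at x = +45 mm, closed end's inner face at -41 mm), z up. Grip across its sides at the middle
- front_c: gold practice pin in vial_c, nearer the mouth (absent in some runs: that vial then holds only its spare): metal cylinder, diameter 14 mm, length 22 mm, about 27 g, lying lengthwise in the bore; origin at its centre, x along it. It slides only when the mouth is tilted some 20 to 36 degrees below level (friction varies) and stops again when the vial is brought back some degrees
- spare_c: the blue spare pin in vial_c, behind the gold one, same size and behaviour; always there; origin at its centre
- dish: round steel dish, fixed: 120 mm outside diameter, 32 mm high, wall 4 mm, inner floor 4 mm above the table; origin at the centre of its underside, z up
- dish_floor (a point): centre of the dish's inner floor, z up
- lid: loose round aluminium lid, lying on the dish at the start: flat disc 132 mm in diameter, 4 mm thick, with a black cylindrical knob 22 mm in diameter and 30 mm high in the middle of its top; origin at the centre of the disc's underside, z up. 120 g. It simply rests on the rim. The table on the -y side of the dish is clear for some 250 mm: room to put the lid down
- call_button_top (a point): centre of the top face of the red round call button (32 mm in diameter) on the white call unit, a fixed box 34 mm high; the button is pressed straight down
- call_button (a joint): travel of the call button: 0 released, 0.006 m fully down; a spring pushes it back up, fully down takes 5 N
- tweezers: bystander: steel tweezers about 150 mm long lying on the table; origin at the middle underneath
- jaw_model: bystander: pink and white jaw model, 70 x 55 x 50 mm; origin at the centre of its underside
- spatula_tool: bystander: hand driver with aluminium handle, 170 mm long; origin at its middle underneath
- rinse_jar: bystander: jar 52 mm in diameter, 75 mm high; origin at the centre of its underside

How it is judged:
By the outcome, as a careful person would: the job done as asked, in the order asked, and still so for the second after the job is handed in, with the robot touching nothing.
Of front_a, front_b, front_c only 2 to 3 are there at a start; the rules pass over those that are not, and their reading is None.
At some moment in a run one of lid may be knocked a few centimetres aside while the robot is not near it.
It also fails if it takes over 210 s, if anything falls off the work surface, if the arm or the gripper's body presses on something with over 40 N, if the wrist force passes 120 N, or if a joint passes its speed limit or range.

ROBOT

A 6-joint arm with a two-finger parallel gripper is mounted at the origin on the work surface. World frame = base frame: x ahead of the robot, y to its left, z up, the work surface at z = 0. Lengths are in m, angles in rad, forces in N, time in s.
With the tool pointing down it reaches from about 0.425 to 0.95 m from the base axis. Payload 3.5 kg.
Tool frame: the origin (TCP) lies on the centre line of the jaws, within the pads' length; the fingertips stand 17 mm ahead of it and the grasp point (between the pads) lies 2 mm behind it; z points along the fingers, y is the line along which they close (so a half turn about z gives the same grasp; the last joint's range is limited). The gripper opens to 85 mm and grips with 20 to 120 N. Pads are 22 mm wide; open, the fingers measure 114 mm over their backs; the gripper's body (76 mm by 85 mm) begins 54 mm behind the grasp point. The pads swing forward as they close: fully open they stand 13 mm farther back than shut.
Start: joints at [1.092, 0.286, 1.577, -0, 1.279, -0.15], TCP at [0.218, 0.639, 0.248] pointing down, gripper open.
Joint ranges: [-2.77, 2.77], [-0.9, 2.22], [0.21, 2.48], [-1.53, 4.67], [0.24, 2.81], [-2.84, 2.84]. Speed limits (rad/s): [2.79, 2.79, 3.14, 3.14, 3.14, 3.14].

INTERFACE

Orientations are given as a unit quaternion [x, y, z, w].
In Python, from plant import ctrl gives the robot as it stands. The module is installed in compiled form; this text tells all that it offers.
- The arm moves only by the tool drive_tool, never from a script. Its argument "moves" is a list of rows, each a list of 3 entries, a list of its own where there are three numbers: the turn, a rotation vector about the tool's x, y, z in rad, then the shift along the tool's x, y, z in m, then the finger opening in m, from 0 to 0.0854. A call has 1 to 5 rows; each row shifts and turns the commanded pose from where the row before left it, along the tool's axes as they then stand; what a row does not reach is not made up. A row lasts 1/8 s, in which the tool goes at most 62.5 mm and 10.7 degrees, less where a joint would pass 70% of its speed; a pose out of reach is approached as far as the arm can. A call with a gripper value outside its range is refused whole. The fingers move at their own pace and stop on an object; "grip_force" is the grip in N (left out, the last holds). Time passes only in rows, so rows that do not move let the fingers close. It gives the time, the measured TCP pose, the force, the opening and the grip force at its end, in the units of the state.
- ctrl.get_state(): the state, without advancing time (a new reading comes with each control period).
- ctrl.read_camera(name): name is "scene" or "top"; returns a dict with "image" (400x640x3 uint8, red, green, blue), "fx", "fy", "cx", "cy" (pixels), "R" (3x3) and "t" (3): a world point X has camera coordinates R X + t. Camera axes: x right, y down, z forward; pixel columns grow to the right and rows downward; lengths in m; the calibration is good to about 2 mm. A picture is of the moment at which its call begins. There is no depth.
- ctrl.sign_off(): hands the job in; it is judged then, once.
The state is a dict: "time": time; "qpos": joint angles; "dq": joint speeds; "joint_efforts": joint torques, N m; "eef_pos": TCP position; "tcp_rot": TCP orientation; "contact_force": force on the tool from outside, world axes, zero at the start; "wrist_torque": the same for the moment, N m; "opening": opening from 0.0 (shut) to 1.0 (fully open); "finger_force": force on a finger pad.
Only numpy, scipy, OpenCV 4.12 (cv2) and the standard library are available. Lean on these libraries where they do the work, as an engineer would, in place of code of your own. Each camera call takes 0.05 s, during which the arm holds its last target. There are 200 camera calls.

## Working session

There is one attempt and no reset: what is moved stays moved. The work goes in short steps, Python scripts to look and compute and a tool call to move; the robot and the scene stay as the last step left them, time stands still between calls to the robot, and variables do not carry over. Pictures are saved under pics/ and viewed, at most 17 in all, crops included, and the job is handed in when it is done.

Besides the shell and the picture viewer there is one more tool, called after ">>>" in YAML: its name, and indented under it one key for each argument. drive_tool: Moves the arm, as the interface text tells. Its arguments: {"type":"object","properties":{"moves":{"type":"array","items":{"type":"array"}},"grip_force":{"type":"number"}},"required":["moves"]}

```bash
mkdir -p pics; ls
cat > h.py <<'E'
import numpy as np,cv2
from plant import ctrl
def cam(n,save=None):
    c=ctrl.read_camera(n); c={k:(np.array(v) if k in('R','t','image') else v) for k,v in c.items()}
    if save: cv2.imwrite('pics/'+save,c['image'][:,:,::-1])
    return c
def ray(c,u,v,z):
    d=c['R'].T@np.array([(u-c['cx'])/c['fx'],(v-c['cy'])/c['fy'],1]); o=-c['R'].T@c['t']
    return o+d*(z-o[2])/d[2]
def proj(c,X):
    p=c['R']@np.array(X)+c['t']; return np.array([c['fx']*p[0]/p[2]+c['cx'],c['fy']*p[1]/p[2]+c['cy']])
E
python3 - <<'E'
from h import *
for n in('top','scene'):
    c=cam(n,n+'0.png'); print(n,c['fx'],c['cx'],c['cy'],(-c['R'].T@c['t']).round(3),c['R'].round(3).tolist())
print(ctrl.get_state())
E
```

```text
pics
top 463.9272789782012 317.91729015349625 208.70901991100718 [ 0.368 -0.08   1.357] [[0.013, -1.0, 0.002], [-0.986, -0.013, -0.163], [0.164, 0.0, -0.987]]
scene 470.8613379082765 329.23091415637344 197.89180295629575 [1.224 0.471 0.899] [[-0.647, 0.762, -0.02], [0.543, 0.442, -0.714], [-0.535, -0.473, -0.7]]
{'time': 0.1, 'qpos': array([ 1.09195841e+00,  2.87109688e-01,  1.57806259e+00, -6.99241324e-06,
        1.27863362e+00, -1.50015772e-01]), 'dq': array([ 0.00113328, -0.00230582, -0.00268033,  0.00176693, -0.00213351,
       -0.00021339]), 'joint_efforts': array([ 8.76234444e-04, -4.07291365e+01, -2.93702173e+01, -1.67611092e-04,
        3.43422551e-03,  2.31165247e-07]), 'eef_pos': array([0.21769075, 0.63832217, 0.24704641]), 'tcp_rot': array([ 1.63670275e-01,  9.86514479e-01, -1.05340582e-03, -3.39064474e-04]), 'contact_force': array([0.6703045 , 0.71804642, 0.27063755]), 'wrist_torque': array([-0.00011768, -0.00638838,  0.02248464]), 'finger_force': 0.0, 'opening': 1.0007165230754256}
```

View pics/top0.png

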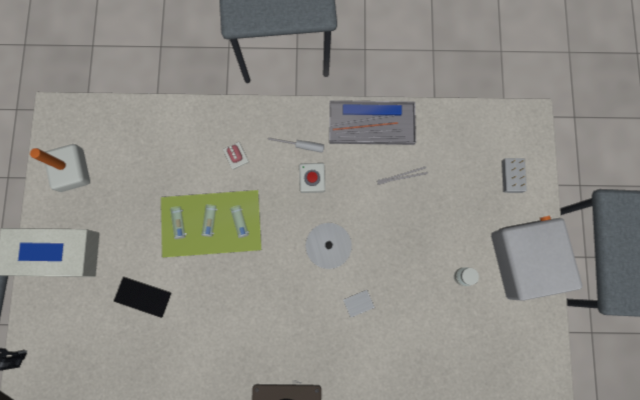

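View pics/scene0.png

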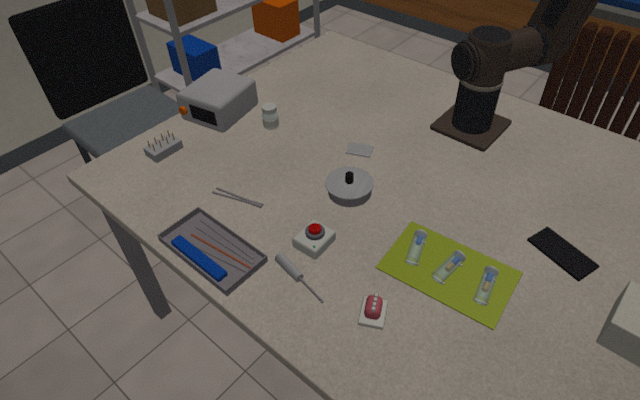

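The top view shows the mat at about (211,224), with vials at (179,222), (209,220) and (240,221). The lid knob is at (328,244) and the button at (312,178). Next I'll zoom in on the vials.

Run:
```python
from h import *
a=cv2.imread('pics/top0.png')[185:262,155:270]; b=cv2.imread('pics/scene0.png')[220:322,370:525]
a=cv2.resize(a,None,fx=5,fy=5,interpolation=cv2.INTER_CUBIC)[:, :575]; b=cv2.resize(b,None,fx=3.7,fy=3.7,interpolation=cv2.INTER_CUBIC)
cv2.imwrite('pics/za.png',a);cv2.imwrite('pics/zb.png',b)
c=cam('top')
for n,u,v,z in[('knob',328.5,244.5,.066),('btn',312,178,.04),('lidc',328,245,.034)]: print(n,ray(c,u,v,z).round(4))
im=c['image'];hsv=cv2.cvtColor(im,cv2.COLOR_RGB2HSV)
for n,m,z in[('knob',(im.max(2)<60),.066),('btn',(im[:,:,0]>150)&(im[:,:,1]<80),.04)]:
    m=m.astype(np.uint8);m[:150]=0;m[270:]=0;m[:,:290]=0;m[:,360:]=0
    ys,xs=np.nonzero(m);print(n,len(xs),xs.mean(),ys.mean(),ray(c,xs.mean(),ys.mean(),z))
g=cv2.inRange(hsv,(25,80,80),(45,255,255));r=cv2.minAreaRect(max(cv2.findContours(g,0,2)[0],key=cv2.contourArea));print(r)
for p in cv2.boxPoints(r):print(ray(c,*p,.004).round(4))
```

```text
knob [ 0.4818 -0.1104  0.066 ]
btn [ 0.6772 -0.0612  0.04  ]
lidc [ 0.4832 -0.1097  0.034 ]
knob 32 328.40625 244.65625 [ 0.48140785 -0.11012816  0.066     ]
btn 0 nan nan [nan nan nan]
((209.52186584472656, 223.29470825195312), (59.98381423950195, 99.61598205566406), 85.76361083984375)
[0.6214 0.3965 0.004 ]
[0.6477 0.1026 0.004 ]
[0.47   0.0835 0.004 ]
[0.4448 0.3713 0.004 ]<stdin>:10: RuntimeWarning: Mean of empty slice.
  ret = ret.dtype.type(ret / rcount)
```

View pics/za.png

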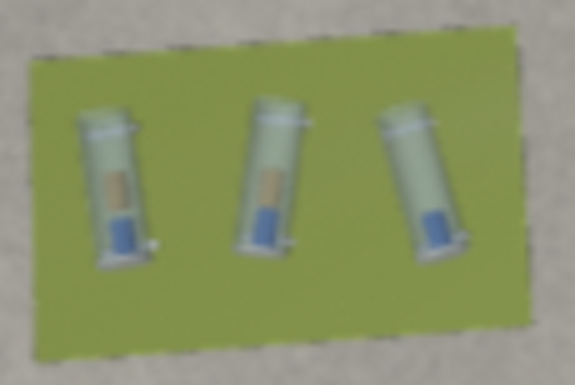

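View pics/zb.png

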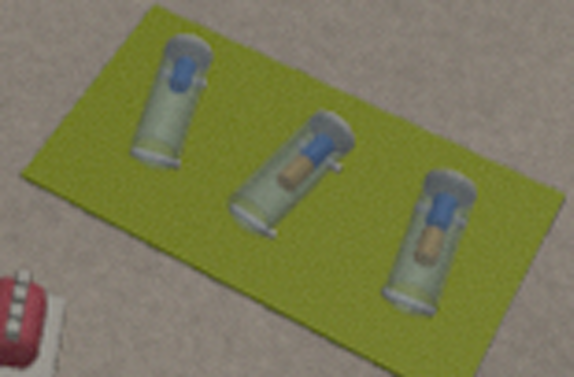

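The left and middle vials hold gold pins and the right one holds only a blue spare. All three mouths point towards +x. I'll write a planning helper next, and locate the vials in the two views.

```bash
cat >> h.py <<'E'
from scipy.spatial.transform import Rotation as Rn
def plan(p,rot=None):
    """tool-axis shift now, then turn left (rotvec) to reach orientation rot"""
    s=ctrl.get_state(); R=Rn.from_quat(s['tcp_rot'])
    d=R.inv().apply(np.array(p)-s['eef_pos']); print('t',round(s['time'],2),'at',s['eef_pos'].round(4),'axes',R.as_matrix().round(3).tolist(),'q',s['qpos'].round(2))
    print('shift',d.round(4),'rows',np.ceil(np.linalg.norm(d)/.06), '' if rot is None else ('turn',(R.inv()*rot).as_rotvec().round(4)))
def down(yaw_y):  # tool z down, tool y at world angle yaw_y
    y=np.array([np.cos(yaw_y),np.sin(yaw_y),0]);z=np.array([0,0,-1.]);return Rn.from_matrix(np.c_[np.cross(y,z),y,z])
def tri(c1,u1,c2,u2):
    A=[];b=[]
    for c,u in((c1,u1),(c2,u2)):
        o=-c['R'].T@c['t'];d=c['R'].T@np.array([(u[0]-c['cx'])/c['fx'],(u[1]-c['cy'])/c['fy'],1]);d/=np.linalg.norm(d)
        P=np.eye(3)-np.outer(d,d);A.append(P);b.append(P@o)
    return np.linalg.lstsq(np.vstack(A),np.hstack(b),rcond=None)[0]
E
python3 - <<'E'
from h import *
t=cam('top');s=cam('scene')
T=lambda x,y:(155+(x+.5)/5-.5,185+(y+.5)/5-.5); S=lambda x,y:(370+x/3.7,220+y/3.7)
for n,m,k,m2,k2 in[('V1',(104,115),(125,260),(410,300),(450,185)),('V2',(280,103),(262,252),(255,222),(335,130)),('V3',(402,112),(440,250),(157,158),(188,48))]:
    a=ray(t,*T(*m),.022);b=ray(t,*T(*k),.022);print(n,a.round(4),b.round(4),'mid',((a+b)/2).round(4),'len',np.linalg.norm(a-b).round(4),'ang',np.degrees(np.arctan2(*(a-b)[1::-1])).round(1))
    a=ray(s,*S(*m2),.022);b=ray(s,*S(*k2),.022);print('  sc mid',((a+b)/2).round(4),'len',np.linalg.norm(a-b).round(4),'ang',np.degrees(np.arctan2(*(a-b)[1::-1])).round(1))
for c,nm in((t,'top'),(s,'sc')):
    im=c['image'].astype(int);m=((im[:,:,2]-im[:,:,0])>45)&(im[:,:,2]>90);m=m.astype(np.uint8)
    n,_,st,ce=cv2.connectedComponentsWithStats(m)
    for i in range(1,n):
        if 8<st[i,4]<200: print(nm,'blue',ce[i],st[i,4],ray(c,*ce[i],.0165).round(4))
im=s['image'].astype(int);m=((im[:,:,0]>140)&(im[:,:,1]<80)).astype(np.uint8);n,_,st,ce=cv2.connectedComponentsWithStats(m)
for i in range(1,n):
    if st[i,4]>10:print('red',ce[i],ray(s,*ce[i],.04).round(4))
plan([.4815,-.110,.16]);
E
```

```text
V1 [0.5875 0.3362 0.022 ] [0.5028 0.3187 0.022 ] mid [0.5452 0.3275 0.022 ] len 0.0865 ang 11.7
  sc mid [0.544  0.3285 0.022 ] len 0.093 ang 12.5
V2 [0.596  0.2339 0.022 ] [0.5085 0.2399 0.022 ] mid [0.5522 0.2369 0.022 ] len 0.0877 ang -3.9
  sc mid [0.5519 0.2416 0.022 ] len 0.0937 ang -1.3
V3 [0.5916 0.1625 0.022 ] [0.511  0.1371 0.022 ] mid [0.5513 0.1498 0.022 ] len 0.0845 ang 17.5
  sc mid [0.5503 0.1506 0.022 ] len 0.0966 ang 21.0
top blue [207.56521739 230.26086957] 23 [0.5229 0.2403 0.0165]
top blue [179.17391304 232.13043478] 23 [0.5164 0.3224 0.0165]
top blue [241.86363636 230.59090909] 22 [0.5233 0.1406 0.0165]
sc blue [171.35483871  43.09677419] 31 [ 0.2683 -1.2103  0.0165]
sc blue [419.07692308 238.73076923] 26 [0.5193 0.1381 0.0165]
sc blue [455.74193548 259.61290323] 31 [0.5195 0.2392 0.0165]
sc blue [489.34375 275.78125] 32 [0.5122 0.3209 0.0165]
red [278.19672131   2.02459016] [-0.2565 -1.1133  0.04  ]
t 0.25 at [0.2178 0.6386 0.2477] axes [[-0.946, 0.323, -0.001], [0.323, 0.946, -0.001], [0.0, -0.001, -1.0]] q [ 1.09  0.29  1.58  0.    1.28 -0.15]
shift [-0.4913 -0.6233  0.0883] rows 14.0
```

>>> drive_tool:
  moves:
    - [[0,0,0],[-0.035,-0.0445,0.003],0.0854]
    - [[0,0,0],[-0.035,-0.0445,0.003],0.0854]
    - [[0,0,0],[-0.035,-0.0445,0.003],0.0854]
    - [[0,0,0],[-0.035,-0.0445,0.003],0.0854]
    - [[0,0,0],[-0.035,-0.0445,0.003],0.0854]
  grip_force: 40

```text
time: 0.88
eef_pos: [0.312, 0.3701, 0.2333]
tcp_rot: [0.163, 0.987, 0.0, 0.0]
contact_force: [0.1, 0.0, 0.7]
opening: 0.999
finger_force: 0.0
```

>>> drive_tool:
  moves:
    - [[0,0,0],[-0.035,-0.0445,0.005],0.0854]
    - [[0,0,0],[-0.035,-0.0445,0.005],0.0854]
    - [[0,0,0],[-0.035,-0.0445,0.005],0.0854]
    - [[0,0,0],[-0.035,-0.0445,0.005],0.0854]
    - [[0,0,0],[-0.035,-0.0445,0.005],0.0854]

```text
time: 1.5
eef_pos: [0.4058, 0.1029, 0.2085]
tcp_rot: [0.164, 0.987, 0.0, 0.001]
contact_force: [1.0, 0.3, 0.0]
opening: 0.999
finger_force: 0.0
```

>>> drive_tool:
  moves:
    - [[0,0,0],[-0.035,-0.0445,0.01],0.0854]
    - [[0,0,0],[-0.035,-0.0445,0.01],0.0854]
    - [[0,0,0],[-0.035,-0.0445,0.01],0.0854]
    - [[0,0,0],[-0.036,-0.0445,0.01],0.0854]
    - [[0,0,0],[0,0,0],0.0854]

```text
time: 2.12
eef_pos: [0.4819, -0.1125, 0.1677]
tcp_rot: [0.166, 0.986, -0.0, -0.0]
contact_force: [0.1, 1.0, -1.1]
opening: 1.002
finger_force: 0.0
```

Run:
```python
from h import *
t=cam('top','t1.png');s=cam('scene','s1.png')
plan([.4815,-.110,.057])
cv2.imwrite('pics/c1.png',cv2.resize(s['image'][120:270,280:430,::-1],None,fx=4,fy=4))
im=s['image'].astype(int);m=((im[:,:,0]-im[:,:,1]>90)&(im[:,:,0]>120)).astype(np.uint8);n,_,st,ce=cv2.connectedComponentsWithStats(m)
for i in range(1,n):
    if st[i,4]>20:print('red',ce[i],ray(s,*ce[i],.042).round(4))
for X in([.4815,-.11,.066],[.4815,-.11,.066]):print(proj(s,X))
```

```text
t 2.23 at [ 0.4812 -0.1095  0.168 ] axes [[-0.946, 0.324, -0.001], [0.324, 0.946, 0.001], [0.001, 0.0, -1.0]] q [-0.43 -0.03  2.08  0.    1.09 -1.67]
shift [-0.0006 -0.0004  0.111 ] rows 2.0 
red [314.46666667 227.24      ] [ 0.67   -0.0694  0.042 ]
[349.61580609 173.29351102]
[349.61580609 173.29351102]
```

View pics/c1.png

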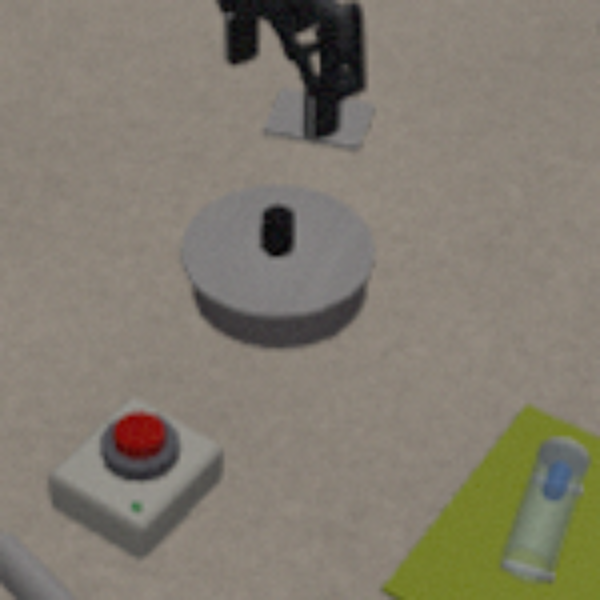

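The knob sits where I computed it, with its top at about (349,173) in the scene view. I'll descend, grip, lift 70 mm, move −0.19 m in y and lower it.

>>> drive_tool:
  moves:
    - [[0,0,0],[0,0,0.055],0.07]
    - [[0,0,0],[0,0,0.05],0.06]
    - [[0,0,0],[0,0,0.005],0.05]
    - [[0,0,0],[0,0,0],0.01]
    - [[0,0,0],[0,0,0],0.01]

```text
time: 2.85
eef_pos: [0.4833, -0.1097, 0.0611]
tcp_rot: [0.163, 0.987, -0.001, 0.002]
contact_force: [0.0, 0.3, -0.6]
opening: 0.24
finger_force: 39.1
```

>>> drive_tool:
  moves:
    - [[0,0,0],[0,0,0],0.01]
    - [[0,0,0],[0,0,0],0.01]
    - [[0,0,0],[0,0,0],0.01]
    - [[0,0,0],[0,0,-0.03],0.01]
    - [[0,0,0],[0,0,-0.04],0.01]

```text
time: 3.48
eef_pos: [0.4806, -0.1091, 0.1286]
tcp_rot: [0.164, 0.987, 0.0, -0.001]
contact_force: [0.5, 0.3, -1.5]
opening: 0.241
finger_force: 39.4
```

>>> drive_tool:
  moves:
    - [[0,0,0],[-0.02,-0.043,0],0.01]
    - [[0,0,0],[-0.02,-0.043,0],0.01]
    - [[0,0,0],[-0.02,-0.043,0],0.01]
    - [[0,0,0],[-0.02,-0.043,0],0.01]
    - [[0,0,0],[0,0,0.045],0.01]

```text
time: 4.1
eef_pos: [0.5051, -0.3045, 0.0885]
tcp_rot: [0.165, 0.986, -0.004, 0.006]
contact_force: [0.2, -0.0, -1.9]
opening: 0.239
finger_force: 39.5
```

>>> drive_tool:
  moves:
    - [[0,0,0],[0,0,0.035],0.01]
    - [[0,0,0],[0,0,0.015],0.01]
    - [[0,0,0],[0,0,0.006],0.01]
    - [[0,0,0],[0,0,0.001],0.01]
    - [[0,0,0],[0,0,0],0.01]

```text
time: 4.72
eef_pos: [0.5027, -0.2986, 0.029]
tcp_rot: [0.163, 0.987, -0.001, 0.001]
contact_force: [-2.6, 1.1, 6.3]
opening: 0.239
finger_force: 40.1
```

>>> drive_tool:
  moves:
    - [[0,0,0],[0,0,0],0.0854]
    - [[0,0,0],[0,0,0],0.0854]
    - [[0,0,0],[0,0,0],0.0854]
    - [[0,0,0],[0,0,-0.04],0.0854]
    - [[0,0,0],[0,0,-0.06],0.0854]

```text
time: 5.35
eef_pos: [0.5001, -0.2968, 0.1247]
tcp_rot: [0.164, 0.986, 0.002, -0.003]
contact_force: [0.6, -1.5, 0.4]
opening: 1.001
finger_force: 0.0
```

Run:
```python
from h import *
plan([.552,.239,.2],down(np.radians(90-2)))
plan([.545,.328,.2],down(np.radians(90+12)))
```

```text
t 5.35 at [ 0.5001 -0.2968  0.1247] axes [[-0.946, 0.323, -0.005], [0.323, 0.946, 0.004], [0.006, 0.002, -1.0]] q [-0.71  0.22  1.9   0.    1.03 -1.95]
shift [ 0.1244  0.524  -0.0734] rows 10.0 ('turn', array([ 0.003 , -0.0052, -0.2941]))
t 5.35 at [ 0.5001 -0.2968  0.1247] axes [[-0.946, 0.323, -0.005], [0.323, 0.946, 0.004], [0.006, 0.002, -1.0]] q [-0.71  0.22  1.9   0.    1.03 -1.95]
shift [ 0.1598  0.6059 -0.0731] rows 11.0 ('turn', array([ 0.0037, -0.0048, -0.5384]))
```

Going to the middle vial.

>>> drive_tool:
  moves:
    - [[0,0,0],[0.0125,0.0524,-0.02],0.0854]
    - [[0,0,0],[0.0125,0.0524,-0.02],0.0854]
    - [[0,0,0],[0.0125,0.0524,-0.02],0.0854]
    - [[0,0,0],[0.0125,0.0524,-0.015],0.0854]
    - [[0,0,0],[0.0125,0.0524,0],0.0854]

```text
time: 5.98
eef_pos: [0.528, -0.0284, 0.2032]
tcp_rot: [0.164, 0.986, -0.0, 0.002]
contact_force: [1.1, 1.0, -1.4]
opening: 0.995
finger_force: 0.0
```

>>> drive_tool:
  moves:
    - [[0,0,0],[0.0125,0.0524,0],0.0854]
    - [[0,0,0],[0.0125,0.0524,0],0.0854]
    - [[0,0,0],[0.0125,0.0524,0],0.0854]
    - [[0,0,0],[0.0125,0.0524,0],0.0854]
    - [[0,0,0],[0.0125,0.0524,0],0.0854]

```text
time: 6.6
eef_pos: [0.5525, 0.2401, 0.2012]
tcp_rot: [0.164, 0.987, -0.0, 0.0]
contact_force: [1.0, -0.0, -0.1]
opening: 1.003
finger_force: 0.0
```

>>> drive_tool:
  moves:
    - [[0,0,-0.147],[0,0,0],0.0854]
    - [[0,0,-0.147],[0,0,0],0.0854]
    - [[0,0,0],[0,0,0],0.07]

```text
time: 6.98
eef_pos: [0.5524, 0.2386, 0.201]
tcp_rot: [0.018, 1.0, -0.0, -0.0]
contact_force: [-0.2, -0.7, -0.6]
opening: 0.826
finger_force: 0.0
```

Run:
```python
from h import *
s=cam('scene');t=cam('top','t2.png')
plan([.552,.239,.022],down(np.radians(90-2)))
# dish & red button
im=s['image'].astype(int);m=((im[:,:,0]-im[:,:,1]>90)&(im[:,:,0]>120)).astype(np.uint8)
im=t['image'].astype(int);m2=((im[:,:,0]-im[:,:,1]>90)&(im[:,:,0]>120)).astype(np.uint8)
L=[]
for m in(m,m2):
    n,_,st,ce=cv2.connectedComponentsWithStats(m); L.append([(ce[i].round(1),st[i,4]) for i in range(1,n) if st[i,4]>15])
print(L)
a=cv2.resize(t['image'][190:290,270:440,::-1],None,fx=3,fy=3);b=cv2.resize(s['image'][130:270,290:460,::-1],None,fx=3,fy=3)
cv2.imwrite('pics/c2.png',np.vstack([a,b])[:600]); cv2.imwrite('pics/c2b.png',np.vstack([cv2.resize(t['image'][185:262,155:270,::-1],None,fx=3,fy=3),cv2.resize(s['image'][200:322,390:505,::-1],None,fx=3,fy=3)])[:600])
cv2.imwrite('pics/c2.png',b);
```

```text
t 7.08 at [0.5525 0.2382 0.2012] axes [[-0.999, 0.037, -0.0], [0.037, 0.999, -0.0], [0.0, -0.0, -1.0]] q [ 0.24  0.17  1.8   0.    1.17 -1.29]
shift [0.0005 0.0008 0.1792] rows 3.0 ('turn', array([-0.    , -0.0002, -0.0024]))
[[(array([314.5, 227.3]), np.int32(75))], [(array([311.8, 176.7]), np.int32(70))]]
```

View pics/c2b.png

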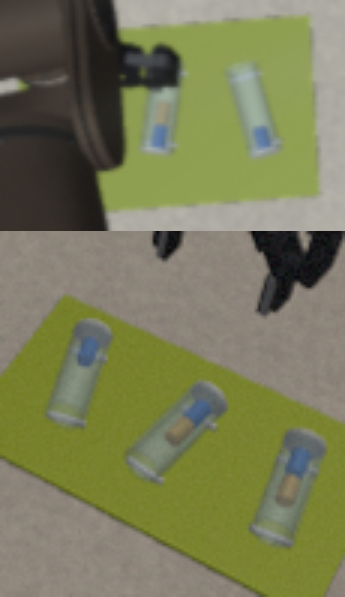

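The vials haven't moved. I'll descend on the middle one.

>>> drive_tool:
  moves:
    - [[0,0,0],[0,0,0.06],0.065]
    - [[0,0,0],[0,0,0.06],0.065]
    - [[0,0,0],[0,0,0.045],0.06]
    - [[0,0,0],[0,0,0.011],0.06]
    - [[0,0,0],[0,0,0],0.03]
  grip_force: 50

```text
time: 7.7
eef_pos: [0.5529, 0.2382, 0.0257]
tcp_rot: [0.018, 1.0, 0.0, 0.0]
contact_force: [0.3, 0.4, 1.1]
opening: 0.506
finger_force: 0.0
```

>>> drive_tool:
  moves:
    - [[0,0,0],[0,0,0],0.02]
    - [[0,0,0],[0,0,0],0.02]
    - [[0,0,0],[0,0,0],0.02]

```text
time: 8.07
eef_pos: [0.5544, 0.2388, 0.0279]
tcp_rot: [0.017, 1.0, 0.001, 0.002]
contact_force: [-1.1, 0.7, 5.7]
opening: 0.345
finger_force: 50.3
```

Run:
```python
from h import *
plan([.435,-.115,.12],down(np.radians(80)))
s=cam('scene');t=cam('top')
u=tri(s,(314.5,227.3),t,(311.8,176.7));print('btn',u.round(4))
im=t['image'];
# dish contour in top
g=cv2.GaussianBlur(cv2.cvtColor(im,cv2.COLOR_RGB2GRAY),(3,3),0)[200:290,270:390]
c=cv2.HoughCircles(g,cv2.HOUGH_GRADIENT,1,40,param1=60,param2=12,minRadius=15,maxRadius=26)
if c is not None:
  for a in c[0][:4]: print(a+[270,200,0],ray(t,a[0]+270,a[1]+200,.032).round(4))
cv2.imwrite('pics/c3.png',np.vstack([cv2.resize(im[195:285,270:420,::-1],None,fx=4,fy=4)]))
```

```text
t 8.07 at [0.5544 0.2388 0.0279] axes [[-0.999, 0.035, 0.005], [0.035, 0.999, 0.001], [-0.004, 0.001, -1.0]] q [ 0.24  0.4   1.88 -0.    0.86 -1.3 ]
shift [ 0.1066 -0.3576 -0.093 ] rows 7.0 ('turn', array([0.0015, 0.0044, 0.1397]))
btn [ 0.6779 -0.061   0.0544]
[325.5        245.5         19.39999962] [ 0.4819 -0.1026  0.032 ]
```

View pics/c3.png

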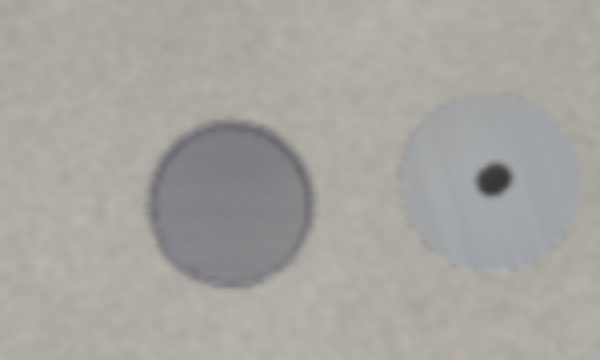

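The dish rim's centre is at about crop (232,204), which is pixel (327.6,245.6) and ≈ (0.481,−0.109), and the lid lies flat beside it. The vial is gripped. I'll lift it and carry it gently.

>>> drive_tool:
  moves:
    - [[0,0,0],[0,0,-0.01],0.02]
    - [[0,0,0],[0,0,-0.03],0.02]
    - [[0,0,0],[0,0,-0.04],0.02]
    - [[0,0,0],[0.0035,-0.01,-0.02],0.02]
    - [[0,0,0],[0.007,-0.021,0],0.02]

```text
time: 8.8
eef_pos: [0.5419, 0.2077, 0.1276]
tcp_rot: [0.017, 1.0, 0.0, 0.002]
contact_force: [0.4, -0.9, -2.0]
opening: 0.341
finger_force: 49.5
```

>>> drive_tool:
  moves:
    - [[0,0,0],[0.0088,-0.0263,0],0.02]
    - [[0,0,0],[0.0088,-0.0263,0],0.02]
    - [[0,0,0],[0.0088,-0.0263,0],0.02]
    - [[0,0,0],[0.0088,-0.0263,0],0.02]
    - [[0,0,0],[0.0088,-0.0263,0],0.02]

```text
time: 9.43
eef_pos: [0.4901, 0.0764, 0.1234]
tcp_rot: [0.018, 1.0, -0.0, -0.002]
contact_force: [-0.4, -0.6, -0.9]
opening: 0.345
finger_force: 49.5
```

>>> drive_tool:
  moves:
    - [[0,0,0],[0.0088,-0.0263,0],0.02]
    - [[0,0,0],[0.0088,-0.0263,0],0.02]
    - [[0,0,0],[0.0088,-0.0263,0],0.02]
    - [[0,0,0],[0.0088,-0.0263,0],0.02]
    - [[0,0,0],[0.0088,-0.0263,0],0.02]

```text
time: 10.05
eef_pos: [0.4414, -0.0529, 0.1235]
tcp_rot: [0.018, 1.0, 0.0, -0.002]
contact_force: [0.5, 0.1, -0.4]
opening: 0.344
finger_force: 49.5
```

>>> drive_tool:
  moves:
    - [[0,0,0],[0.0088,-0.0263,0],0.02]
    - [[0,0,0],[0.007,-0.021,0],0.02]
    - [[0,0,0],[0.0035,-0.01,0],0.02]
    - [[0,0,0],[0,0,0],0.02]

```text
time: 10.55
eef_pos: [0.4216, -0.1088, 0.1245]
tcp_rot: [0.018, 1.0, 0.0, -0.001]
contact_force: [0.3, -0.5, -0.3]
opening: 0.346
finger_force: 49.5
```

Run:
```python
from h import *
s=cam('scene')
plan([.423,-.11,.082])
cv2.imwrite('pics/c4.png',cv2.resize(s['image'][60:260,250:450,::-1],None,fx=3,fy=3))
```

```text
t 10.6 at [ 0.4219 -0.1084  0.1247] axes [[-0.999, 0.036, -0.001], [0.036, 0.999, 0.001], [0.001, 0.001, -1.0]] q [-0.49 -0.11  2.25  0.    1.01 -2.02]
shift [-0.0012 -0.0016  0.0427] rows 1.0
```

View pics/c4.png

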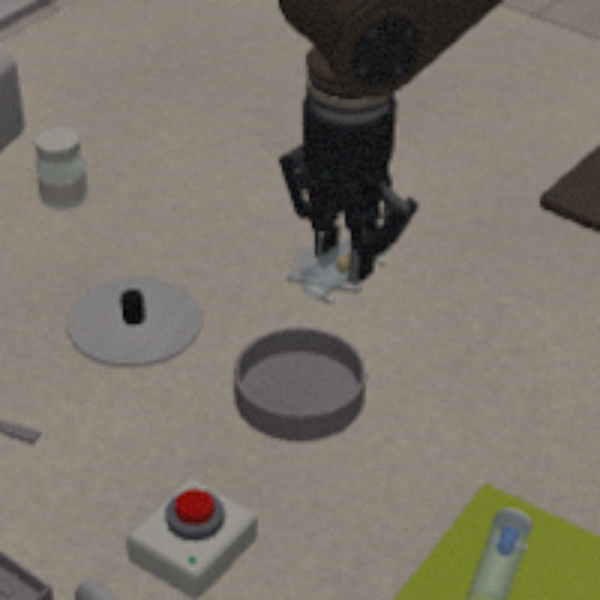

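The gold pin shows between the fingers at crop (345,262), with the mouth facing the camera side over the dish. I'll lower it and tilt to about 15°.

>>> drive_tool:
  moves:
    - [[0,0,0],[0,0,0.02],0.02]
    - [[0,0,0],[0,0,0.02],0.02]
    - [[0,0.06,0],[0,0,0],0.02]
    - [[0,0.1,0],[0,0,0],0.02]
    - [[0,0.1,0],[0,0,0],0.02]

```text
time: 11.22
eef_pos: [0.4228, -0.1079, 0.0853]
tcp_rot: [0.017, 0.991, 0.002, -0.131]
contact_force: [0.4, 0.4, -0.9]
opening: 0.346
finger_force: 49.5
```

```bash
cat >> h.py <<'E'
def gold():
    s=cam('scene');im=s['image'].astype(int);out={}
    st=ctrl.get_state();R=Rn.from_quat(st['tcp_rot']);ax=-R.as_matrix()[:,0];mid=st['eef_pos']+R.as_matrix()[:,2]*.0045
    a=proj(s,mid);b=proj(s,mid+.045*ax)
    print('t',round(st['time'],2),st['eef_pos'].round(4),'tilt',np.degrees(np.arcsin(-ax[2])).round(1),'mid px',a.round(1),'mouth px',b.round(1),'f',st['contact_force'].round(1))
    for n,m in(('gold',(im[:,:,0]-im[:,:,2]>40)&(im[:,:,0]-im[:,:,1]<75)&(im[:,:,1]-im[:,:,2]>8)),('blue',(im[:,:,2]-im[:,:,0]>30))):
        m=m.astype(np.uint8);m[:110]=0;m[215:]=0;m[:,:310]=0;m[:,390:]=0
        k,_,q,ce=cv2.connectedComponentsWithStats(m)
        for i in range(1,k):
            if q[i,4]>3:print(n,ce[i].round(1),q[i,4],'frac',((ce[i]-a)@(b-a)/((b-a)@(b-a))*45).round(1))
    return s
E
python3 - <<'E'
from h import *
s=gold()
cv2.imwrite('pics/c5.png',cv2.resize(s['image'][115:215,300:400,::-1],None,fx=5,fy=5,interpolation=cv2.INTER_CUBIC))
E
```

```text
t 11.28 [ 0.424  -0.1082  0.0852] tilt 15.1 mid px [363.7 158.3] mouth px [353.3 169.5] f [-0.5 -0.6 -0.6]
```

View pics/c5.png

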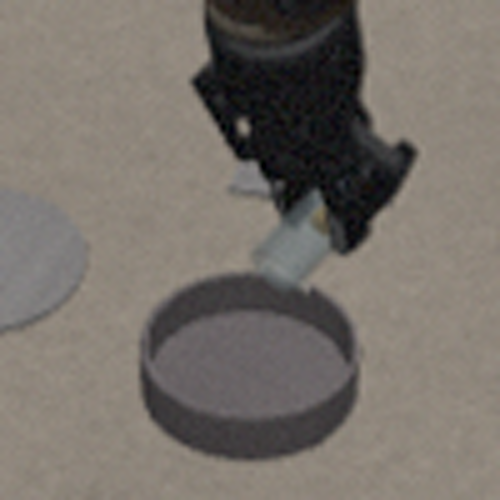

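The mouth is over the dish at crop (285,270), and the gold pin is just visible at (320,218). I'll measure a colour profile along the vial axis and creep up.

```bash
cat >> h.py <<'E'
def prof(save=None):
    s=cam('scene',save);im=s['image'].astype(np.float32)
    st=ctrl.get_state();M=Rn.from_quat(st['tcp_rot']).as_matrix();ax=-M[:,0]
    ctr=st['eef_pos']+M[:,2]*.0045+M[:,2]*.004   # pin height below axis
    xs=np.arange(-15,66,5)
    P=np.array([proj(s,ctr+ax*x/1e3+M[:,1]*o) for x in xs for o in(-.003,0,.003)],np.float32)
    v=cv2.remap(cv2.GaussianBlur(im,(3,3),0),P[:,None,0].copy(),P[:,None,1].copy(),1).reshape(len(xs),3,3).mean(1)
    print('t',round(st['time'],2),st['eef_pos'].round(4),'tilt',np.degrees(np.arcsin(-ax[2])).round(1),'|',' '.join(f'{x}:{int(a[0]-a[2])}' for x,a in zip(xs,v)))
    # gold/blue in dish
    i=im.astype(int);
    for n,m in(('GOLD',(i[...,0]-i[...,2]>28)),('BLUE',(i[...,2]-i[...,0]>25))):
        m=m.astype(np.uint8);m[:150]=0;m[212:]=0;m[:,:326]=0;m[:,374:]=0
        k,_,q,ce=cv2.connectedComponentsWithStats(m);print(n,[(ce[j].round(0).tolist(),int(q[j,4])) for j in range(1,k) if q[j,4]>4])
    cv2.imwrite('pics/last.png',cv2.resize(im[135:215,315:395,::-1],None,fx=6,fy=6,interpolation=cv2.INTER_CUBIC))
E
python3 -c "from h import *;prof()"
```

```text
t 11.32 [ 0.4239 -0.1081  0.085 ] tilt 14.9 | -15:-2 -10:-1 -5:6 0:18 5:9 10:-3 15:-4 20:-4 25:-5 30:-4 35:-3 40:-4 45:-4 50:0 55:2 60:1 65:2
GOLD []
BLUE [][ WARN:0@0.632] global loadsave.cpp:1063 imwrite_ Unsupported depth image for selected encoder is fallbacked to CV_8U.
```

>>> drive_tool:
  moves:
    - [[0,0.0175,0],[0,0,0],0.02]
    - [[0,0.0175,0],[0,0,0],0.02]
    - [[0,0.0175,0],[0,0,0],0.02]
    - [[0,0.0175,0],[0,0,0],0.02]
    - [[0,0,0],[0,0,0],0.02]

```text
time: 11.95
eef_pos: [0.4227, -0.1087, 0.0853]
tcp_rot: [0.017, 0.986, 0.003, -0.164]
contact_force: [-0.2, -0.1, -1.1]
opening: 0.35
finger_force: 49.5
```

```bash
python3 -c "from h import *;prof()"
```

```text
t 12.0 [ 0.4226 -0.1087  0.0853] tilt 18.9 | -15:-2 -10:-2 -5:3 0:14 5:9 10:-3 15:-5 20:-5 25:-4 30:-4 35:-5 40:-3 45:-3 50:1 55:2 60:2 65:2
GOLD []
BLUE [][ WARN:0@0.379] global loadsave.cpp:1063 imwrite_ Unsupported depth image for selected encoder is fallbacked to CV_8U.
```

>>> drive_tool:
  moves:
    - [[0,0.0175,0],[0,0,0],0.02]
    - [[0,0.0175,0],[0,0,0],0.02]
    - [[0,0,0],[0,0,0],0.02]

```text
time: 12.38
eef_pos: [0.4228, -0.1087, 0.0852]
tcp_rot: [0.017, 0.983, 0.003, -0.182]
contact_force: [0.9, 1.0, -1.4]
opening: 0.344
finger_force: 49.5
```

```bash
python3 -c "from h import *;prof()"
```

```text
t 12.43 [ 0.4227 -0.1087  0.0853] tilt 20.9 | -15:-3 -10:-1 -5:1 0:10 5:6 10:-4 15:-5 20:-5 25:-5 30:-5 35:-4 40:-4 45:-2 50:1 55:2 60:1 65:2
GOLD []
BLUE [][ WARN:0@0.394] global loadsave.cpp:1063 imwrite_ Unsupported depth image for selected encoder is fallbacked to CV_8U.
```

>>> drive_tool:
  moves:
    - [[0,0.0175,0],[0,0,0],0.02]
    - [[0,-0.0875,0],[0,0,0],0.02]
    - [[0,0,0],[0,0,0],0.02]

```text
time: 12.8
eef_pos: [0.422, -0.1085, 0.0855]
tcp_rot: [0.017, 0.989, 0.003, -0.147]
contact_force: [-0.3, 0.1, -0.3]
opening: 0.346
finger_force: 49.5
```

```bash
sed -i "s/im\[135:215,315:395,::-1\]/im[135:215,315:395,::-1].astype(np.uint8)/" h.py; python3 -c "from h import *;prof()"
```

```text
t 12.85 [ 0.4223 -0.1086  0.0855] tilt 17.0 | -15:0 -10:-2 -5:4 0:18 5:12 10:-2 15:-6 20:-5 25:-4 30:-4 35:-3 40:-3 45:-3 50:1 55:2 60:1 65:2
GOLD []
BLUE []
```

>>> drive_tool:
  moves:
    - [[0,0.105,0],[0,0,0],0.02]
    - [[0,-0.0875,0],[0,0,0],0.02]
    - [[0,0,0],[0,0,0],0.02]

```text
time: 13.22
eef_pos: [0.4222, -0.1086, 0.0853]
tcp_rot: [0.017, 0.988, 0.003, -0.157]
contact_force: [0.5, 0.3, -1.0]
opening: 0.347
finger_force: 49.5
```

```bash
python3 -c "from h import *;prof()"
```

```text
t 13.28 [ 0.4225 -0.1087  0.0854] tilt 18.0 | -15:-2 -10:-2 -5:0 0:18 5:18 10:1 15:-4 20:-5 25:-5 30:-5 35:-4 40:-4 45:-4 50:1 55:2 60:2 65:1
GOLD [([363.0, 158.0], 5)]
BLUE []
```

>>> drive_tool:
  moves:
    - [[0,0.105,0],[0,0,0],0.02]
    - [[0,-0.0875,0],[0,0,0],0.02]
    - [[0,0,0],[0,0,0],0.02]

```text
time: 13.65
eef_pos: [0.4223, -0.1086, 0.0855]
tcp_rot: [0.017, 0.986, 0.003, -0.165]
contact_force: [-0.6, -0.9, -0.8]
opening: 0.344
finger_force: 49.5
```

```bash
python3 -c "from h import *;prof()"
```

```text
t 13.7 [ 0.4225 -0.1087  0.0856] tilt 19.0 | -15:-4 -10:-3 -5:1 0:17 5:23 10:6 15:-5 20:-5 25:-4 30:-4 35:-5 40:-4 45:-3 50:1 55:2 60:1 65:1
GOLD [([363.0, 158.0], 6)]
BLUE []
```

The gold pin is creeping forward in small steps. I'll keep pulsing, with a slightly longer dwell at the peak.

>>> drive_tool:
  moves:
    - [[0,0.105,0],[0,0,0],0.02]
    - [[0,0,0],[0,0,0],0.02]
    - [[0,-0.105,0],[0,0,0],0.02]
    - [[0,0,0],[0,0,0],0.02]

```text
time: 14.2
eef_pos: [0.4219, -0.1085, 0.0857]
tcp_rot: [0.017, 0.986, 0.003, -0.164]
contact_force: [0.3, -0.0, -1.1]
opening: 0.346
finger_force: 49.5
```

```bash
python3 -c "from h import *;prof()"
```

```text
t 14.25 [ 0.4222 -0.1086  0.0857] tilt 18.9 | -15:-3 -10:-4 -5:1 0:19 5:28 10:21 15:2 20:-5 25:-5 30:-5 35:-5 40:-4 45:-3 50:0 55:2 60:2 65:3
GOLD [([363.0, 159.0], 12)]
BLUE []
```

>>> drive_tool:
  moves:
    - [[0,0.105,0],[0,0,0],0.02]
    - [[0,0,0],[0,0,0],0.02]
    - [[0,-0.105,0],[0,0,0],0.02]
    - [[0,0,0],[0,0,0],0.02]

```text
time: 14.75
eef_pos: [0.4218, -0.1085, 0.0855]
tcp_rot: [0.017, 0.986, 0.003, -0.164]
contact_force: [0.8, 0.7, -0.8]
opening: 0.342
finger_force: 49.5
```

```bash
python3 -c "from h import *;prof()"
```

```text
t 14.8 [ 0.4222 -0.1086  0.0856] tilt 18.9 | -15:-3 -10:-3 -5:4 0:20 5:28 10:29 15:21 20:3 25:-4 30:-5 35:-4 40:-4 45:-2 50:2 55:2 60:2 65:2
GOLD [([362.0, 160.0], 15)]
BLUE []
```

>>> drive_tool:
  moves:
    - [[0,0.105,0],[0,0,0],0.02]
    - [[0,0,0],[0,0,0],0.02]
    - [[0,-0.105,0],[0,0,0],0.02]
    - [[0,0,0],[0,0,0],0.02]

```text
time: 15.3
eef_pos: [0.4218, -0.1085, 0.0855]
tcp_rot: [0.017, 0.986, 0.003, -0.164]
contact_force: [-0.2, -0.1, -0.8]
opening: 0.348
finger_force: 49.5
```

>>> drive_tool:
  moves:
    - [[0,0.105,0],[0,0,0],0.02]
    - [[0,0,0],[0,0,0],0.02]
    - [[0,-0.105,0],[0,0,0],0.02]
    - [[0,0,0],[0,0,0],0.02]

```text
time: 15.8
eef_pos: [0.4218, -0.1085, 0.0855]
tcp_rot: [0.017, 0.986, 0.003, -0.164]
contact_force: [-0.3, -0.3, -1.4]
opening: 0.35
finger_force: 49.5
```

```bash
python3 -c "from h import *;prof()"
```

```text
t 15.85 [ 0.4221 -0.1086  0.0855] tilt 18.9 | -15:-3 -10:-2 -5:-4 0:0 5:20 10:29 15:30 20:29 25:20 30:2 35:-4 40:-4 45:-3 50:1 55:2 60:1 65:2
GOLD [([360.0, 162.0], 20)]
BLUE []
```

>>> drive_tool:
  moves:
    - [[0,0.105,0],[0,0,0],0.02]
    - [[0,0,0],[0,0,0],0.02]
    - [[0,-0.105,0],[0,0,0],0.02]
    - [[0,0,0],[0,0,0],0.02]

```text
time: 16.35
eef_pos: [0.4218, -0.1085, 0.0855]
tcp_rot: [0.017, 0.986, 0.003, -0.164]
contact_force: [0.2, -0.3, -1.0]
opening: 0.347
finger_force: 49.5
```

>>> drive_tool:
  moves:
    - [[0,0.105,0],[0,0,0],0.02]
    - [[0,0,0],[0,0,0],0.02]
    - [[0,-0.105,0],[0,0,0],0.02]
    - [[0,0,0],[0,0,0],0.02]

```text
time: 16.85
eef_pos: [0.4218, -0.1085, 0.0855]
tcp_rot: [0.017, 0.986, 0.003, -0.164]
contact_force: [-0.3, -0.3, -0.8]
opening: 0.349
finger_force: 49.5
```

```bash
python3 -c "from h import *;prof()"
```

```text
t 16.9 [ 0.4222 -0.1086  0.0856] tilt 18.9 | -15:-2 -10:-2 -5:-9 0:-29 5:-26 10:-5 15:17 20:30 25:29 30:29 35:25 40:10 45:-2 50:1 55:2 60:2 65:2
GOLD [([358.0, 165.0], 25)]
BLUE [([363.0, 158.0], 13)]
```

Gold now spans about 15–40 mm and blue follows it to about 10 mm. I'll do two more pulses, then one at a time.

>>> drive_tool:
  moves:
    - [[0,0.105,0],[0,0,0],0.02]
    - [[0,0,0],[0,0,0],0.02]
    - [[0,-0.105,0],[0,0,0],0.02]
    - [[0,0,0],[0,0,0],0.02]

```text
time: 17.4
eef_pos: [0.4218, -0.1085, 0.0855]
tcp_rot: [0.017, 0.986, 0.003, -0.164]
contact_force: [-0.4, 0.8, -1.5]
opening: 0.341
finger_force: 49.5
```

>>> drive_tool:
  moves:
    - [[0,0.105,0],[0,0,0],0.02]
    - [[0,0,0],[0,0,0],0.02]
    - [[0,-0.105,0],[0,0,0],0.02]
    - [[0,0,0],[0,0,0],0.02]

```text
time: 17.9
eef_pos: [0.4218, -0.1085, 0.0855]
tcp_rot: [0.017, 0.986, 0.003, -0.164]
contact_force: [0.5, -0.1, -1.0]
opening: 0.342
finger_force: 49.5
```

```bash
python3 -c "from h import *;prof()"
```

```text
t 17.95 [ 0.4221 -0.1086  0.0855] tilt 18.9 | -15:-1 -10:-3 -5:-11 0:-33 5:-46 10:-41 15:-20 20:-4 25:7 30:26 35:37 40:64 45:68 50:37 55:6 60:1 65:2
GOLD [([355.0, 169.0], 33)]
BLUE [([363.0, 160.0], 27)]
```

>>> drive_tool:
  moves:
    - [[0,0.105,0],[0,0,0],0.02]
    - [[0,0,0],[0,0,0],0.02]
    - [[0,-0.105,0],[0,0,0],0.02]
    - [[0,0,0],[0,0,0],0.02]

```text
time: 18.45
eef_pos: [0.4219, -0.1085, 0.0855]
tcp_rot: [0.017, 0.986, 0.003, -0.164]
contact_force: [-0.7, -0.4, -0.9]
opening: 0.345
finger_force: 49.5
```

```bash
python3 -c "from h import *;prof()"
```

```text
t 18.5 [ 0.4222 -0.1086  0.0856] tilt 18.9 | -15:-2 -10:0 -5:-8 0:-32 5:-47 10:-47 15:-42 20:-20 25:-5 30:-4 35:-4 40:-5 45:-4 50:0 55:2 60:2 65:2
GOLD [([348.0, 188.0], 42)]
BLUE [([362.0, 161.0], 34)]
```

The gold pin is in the dish at (348,188), and the blue spare is held inside the vial. I'll level out and take the vial back gently.

>>> drive_tool:
  moves:
    - [[0,-0.11,0],[0,0,0],0.02]
    - [[0,-0.11,0],[0,0,0],0.02]
    - [[0,-0.11,0],[0,0,0],0.02]
    - [[0,0,0],[0,0,-0.02],0.02]
    - [[0,0,0],[0,0,-0.02],0.02]

```text
time: 19.12
eef_pos: [0.4221, -0.1086, 0.1257]
tcp_rot: [0.017, 1.0, 0.0, -0.001]
contact_force: [0.1, 0.2, -0.6]
opening: 0.347
finger_force: 49.5
```

>>> drive_tool:
  moves:
    - [[0,0,0],[-0.0035,0.01,0],0.02]
    - [[0,0,0],[-0.007,0.021,0],0.02]
    - [[0,0,0],[-0.0088,0.0263,0],0.02]
    - [[0,0,0],[-0.0088,0.0263,0],0.02]
    - [[0,0,0],[-0.0088,0.0263,0],0.02]

```text
time: 19.75
eef_pos: [0.463, 0.0015, 0.1241]
tcp_rot: [0.017, 1.0, 0.0, -0.001]
contact_force: [0.6, 0.1, -0.3]
opening: 0.346
finger_force: 49.5
```

>>> drive_tool:
  moves:
    - [[0,0,0],[-0.0088,0.0263,0],0.02]
    - [[0,0,0],[-0.0088,0.0263,0],0.02]
    - [[0,0,0],[-0.0088,0.0263,0],0.02]
    - [[0,0,0],[-0.0088,0.0263,0],0.02]
    - [[0,0,0],[-0.0088,0.0263,0],0.02]

```text
time: 20.38
eef_pos: [0.5113, 0.1314, 0.1238]
tcp_rot: [0.017, 1.0, -0.0, -0.001]
contact_force: [0.6, 0.7, -0.5]
opening: 0.349
finger_force: 49.5
```

>>> drive_tool:
  moves:
    - [[0,0,0],[-0.0088,0.0263,0],0.02]
    - [[0,0,0],[-0.0088,0.0263,0],0.02]
    - [[0,0,0],[-0.0088,0.0263,0],0.02]
    - [[0,0,0],[-0.007,0.021,0],0.02]
    - [[0,0,0],[-0.0035,0.01,0],0.02]

```text
time: 21.0
eef_pos: [0.5523, 0.2396, 0.1244]
tcp_rot: [0.017, 1.0, -0.0, -0.001]
contact_force: [0.1, 0.1, -1.5]
opening: 0.346
finger_force: 49.5
```

Run:
```python
from h import *
plan([.5525,.2385,.0285],down(np.radians(88)))
```

```text
t 21.0 at [0.5523 0.2396 0.1244] axes [[-0.999, 0.033, -0.001], [0.033, 0.999, -0.0], [0.001, -0.001, -1.0]] q [ 0.24  0.26  1.85 -0.    1.03 -1.3 ]
shift [-0.0003 -0.0011  0.0959] rows 2.0 ('turn', array([-0.0005, -0.0015,  0.0014]))
```

>>> drive_tool:
  moves:
    - [[0,0,0],[0,0,0.035],0.02]
    - [[0,0,0],[0,0,0.035],0.02]
    - [[0,0,0],[0,0,0.018],0.02]
    - [[0,0,0],[0,0,0.006],0.02]
    - [[0,0,0],[0,0,0.002],0.02]

```text
time: 21.62
eef_pos: [0.5532, 0.2384, 0.03]
tcp_rot: [0.017, 1.0, 0.0, 0.001]
contact_force: [0.2, -0.3, -0.7]
opening: 0.346
finger_force: 49.5
```

>>> drive_tool:
  moves:
    - [[0,0,0],[0,0,0.001],0.02]
    - [[0,0,0],[0,0,0],0.02]

```text
time: 21.88
eef_pos: [0.5532, 0.2385, 0.0294]
tcp_rot: [0.017, 1.0, 0.0, 0.001]
contact_force: [-0.0, -0.5, -0.5]
opening: 0.346
finger_force: 49.5
```

>>> drive_tool:
  moves:
    - [[0,0,0],[0,0,0.001],0.02]
    - [[0,0,0],[0,0,0],0.02]

```text
time: 22.12
eef_pos: [0.553, 0.2385, 0.0279]
tcp_rot: [0.017, 1.0, 0.0, 0.001]
contact_force: [-0.4, -0.8, 2.4]
opening: 0.346
finger_force: 49.8
```

>>> drive_tool:
  moves:
    - [[0,0,0],[0,0,0.0007],0.02]
    - [[0,0,0],[0,0,0],0.02]

```text
time: 22.38
eef_pos: [0.553, 0.2385, 0.0279]
tcp_rot: [0.017, 1.0, 0.0, 0.0]
contact_force: [-2.6, -0.6, 6.3]
opening: 0.346
finger_force: 50.3
```

>>> drive_tool:
  moves:
    - [[0,0,0],[0,0,0.0005],0.02]
    - [[0,0,0],[0,0,0],0.02]

```text
time: 22.62
eef_pos: [0.553, 0.2385, 0.0279]
tcp_rot: [0.017, 1.0, -0.0, 0.0]
contact_force: [-3.0, -1.4, 8.9]
opening: 0.351
finger_force: 50.6
```

>>> drive_tool:
  moves:
    - [[0,0,0],[0,0,0],0.06]
    - [[0,0,0],[0,0,0],0.06]
    - [[0,0,0],[0,0,0],0.06]
    - [[0,0,0],[0,0,-0.05],0.065]
    - [[0,0,0],[0,0,-0.06],0.065]

```text
time: 23.25
eef_pos: [0.5512, 0.2379, 0.1351]
tcp_rot: [0.017, 1.0, -0.001, -0.002]
contact_force: [1.1, -0.8, 0.1]
opening: 0.761
finger_force: 0.0
```

>>> drive_tool:
  moves:
    - [[0,0,0],[0.0055,0.0445,0],0.065]
    - [[0,0,0],[0.0055,0.0445,0],0.065]
    - [[0,0,-0.122],[0,0,0],0.065]
    - [[0,0,-0.122],[0,0,0],0.065]
    - [[0,0,0],[0,0,0],0.065]

```text
time: 23.88
eef_pos: [0.5444, 0.3278, 0.1357]
tcp_rot: [-0.104, 0.995, -0.0, -0.0]
contact_force: [0.3, 0.8, 0.8]
opening: 0.765
finger_force: 0.0
```

Run:
```python
from h import *
s=cam('scene')
plan([.545,.328,.0285],down(np.radians(102)))
cv2.imwrite('pics/c6.png',cv2.resize(s['image'][140:300,300:510,::-1],None,fx=3.5,fy=3.5,interpolation=cv2.INTER_CUBIC))
```

```text
t 23.93 at [0.5445 0.3276 0.1358] axes [[-0.979, -0.206, -0.001], [-0.206, 0.979, -0.0], [0.001, -0.0, -1.0]] q [ 0.38  0.31  1.76 -0.    1.07 -1.4 ]
shift [-0.0007  0.0003  0.1073] rows 2.0 ('turn', array([-0.0001, -0.0006, -0.0023]))
```

View pics/c6.png

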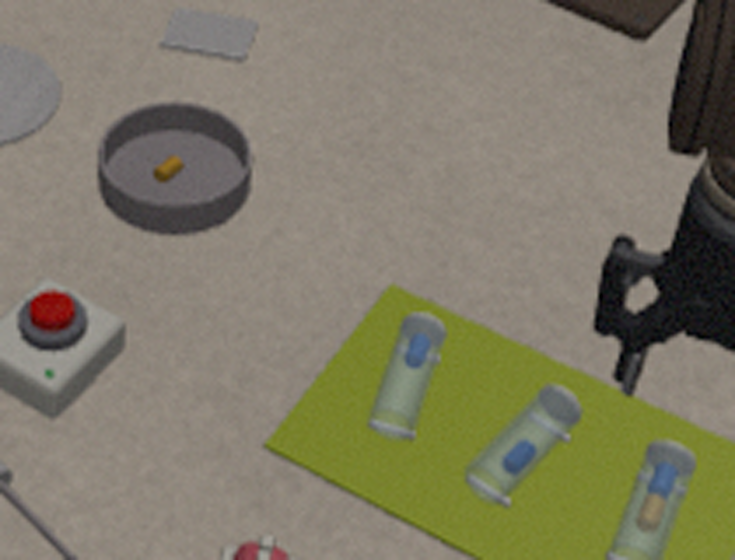

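The gold pin is in the dish at (170,167) in the crop, and the middle vial lies flat with its spare inside. Now the left vial.

>>> drive_tool:
  moves:
    - [[0,0,0],[0,0,0.05],0.065]
    - [[0,0,0],[0,0,0.045],0.06]
    - [[0,0,0],[0,0,0.0125],0.06]
    - [[0,0,0],[0,0,0],0.02]
    - [[0,0,0],[0,0,0],0.02]

```text
time: 24.55
eef_pos: [0.5463, 0.3283, 0.0312]
tcp_rot: [-0.104, 0.995, 0.001, 0.002]
contact_force: [0.3, 0.3, -0.8]
opening: 0.347
finger_force: 50.6
```

>>> drive_tool:
  moves:
    - [[0,0,0],[0,0,0],0.02]
    - [[0,0,0],[0,0,0],0.02]
    - [[0,0,0],[0,0,0],0.02]

```text
time: 24.92
eef_pos: [0.546, 0.3283, 0.0308]
tcp_rot: [-0.104, 0.995, 0.0, 0.002]
contact_force: [-0.5, -0.2, 5.7]
opening: 0.348
finger_force: 51.5
```

Run:
```python
from h import *
plan([.423,-.108,.1275],down(np.radians(88)))
```

```text
t 24.93 at [0.546  0.3283 0.0308] axes [[-0.978, -0.208, 0.003], [-0.208, 0.978, 0.001], [-0.003, 0.001, -1.0]] q [ 0.38  0.46  1.79 -0.    0.89 -1.4 ]
shift [ 0.2106 -0.4011 -0.0977] rows 8.0 ('turn', array([0.001 , 0.0034, 0.244 ]))
```

>>> drive_tool:
  moves:
    - [[0,0,0],[0,0,-0.01],0.02]
    - [[0,0,0],[0,0,-0.03],0.02]
    - [[0,0,0],[0,0,-0.04],0.02]
    - [[0,0,0],[0.005,-0.0098,-0.018],0.02]
    - [[0,0,0],[0.0103,-0.0196,0],0.02]
  grip_force: 60

```text
time: 25.55
eef_pos: [0.5367, 0.2963, 0.1292]
tcp_rot: [-0.105, 0.994, 0.001, 0.002]
contact_force: [-0.3, 0.9, -1.6]
opening: 0.342
finger_force: 59.4
```

>>> drive_tool:
  moves:
    - [[0,0,0],[0.01284,-0.02446,0],0.02]
    - [[0,0,0],[0.01284,-0.02446,0],0.02]
    - [[0,0,0],[0.01284,-0.02446,0],0.02]
    - [[0,0,0],[0.01284,-0.02446,0],0.02]
    - [[0,0,0],[0.01284,-0.02446,0],0.02]

```text
time: 26.18
eef_pos: [0.4974, 0.1619, 0.1264]
tcp_rot: [-0.104, 0.995, -0.0, -0.001]
contact_force: [0.3, -0.4, -0.9]
opening: 0.342
finger_force: 59.4
```

>>> drive_tool:
  moves:
    - [[0,0,0],[0.01284,-0.02446,0],0.02]
    - [[0,0,0],[0.01284,-0.02446,0],0.02]
    - [[0,0,0],[0.01284,-0.02446,0],0.02]
    - [[0,0,0],[0.01284,-0.02446,0],0.02]
    - [[0,0,0],[0.01284,-0.02446,0],0.02]

```text
time: 26.8
eef_pos: [0.4601, 0.0291, 0.1265]
tcp_rot: [-0.104, 0.995, 0.0, -0.0]
contact_force: [0.1, -0.3, -1.7]
opening: 0.34
finger_force: 59.4
```

>>> drive_tool:
  moves:
    - [[0,0,0],[0.01284,-0.02446,0],0.02]
    - [[0,0,0],[0.01284,-0.02446,0],0.02]
    - [[0,0,0],[0.01284,-0.02446,0],0.02]
    - [[0,0,0],[0.01284,-0.02446,0],0.02]
    - [[0,0,0],[0.0103,-0.0196,0],0.02]

```text
time: 27.42
eef_pos: [0.4242, -0.0986, 0.1265]
tcp_rot: [-0.104, 0.995, 0.0, -0.0]
contact_force: [0.2, 0.8, -0.8]
opening: 0.342
finger_force: 59.4
```

>>> drive_tool:
  moves:
    - [[0,0,0],[0.005,-0.0098,0],0.02]
    - [[0,0,0.082],[0,0,0],0.02]
    - [[0,0,0.082],[0,0,0],0.02]
    - [[0,0,0.08],[0,0,0],0.02]
    - [[0,0,0],[0,0,0],0.02]

```text
time: 28.05
eef_pos: [0.422, -0.1081, 0.1265]
tcp_rot: [0.017, 1.0, 0.0, -0.0]
contact_force: [-1.8, 0.4, -0.6]
opening: 0.343
finger_force: 59.4
```

Run:
```python
from h import *
plan([.422,-.1085,.0875],down(np.radians(88)));prof()
```

```text
t 28.05 at [ 0.422  -0.1081  0.1265] axes [[-0.999, 0.033, -0.0], [0.033, 0.999, 0.0], [0.0, 0.0, -1.0]] q [-0.48 -0.11  2.24  0.    1.01 -2.02]
shift [ 0.     -0.0004  0.039 ] rows 1.0 ('turn', array([ 0.0003, -0.0004,  0.0014]))
t 28.1 [ 0.4221 -0.1082  0.1266] tilt 0.0 | -15:0 -10:10 -5:24 0:31 5:31 10:22 15:8 20:-5 25:-9 30:-9 35:-5 40:-2 45:-1 50:0 55:10 60:18 65:18
GOLD [([348.0, 188.0], 41)]
BLUE []
```

View pics/last.png

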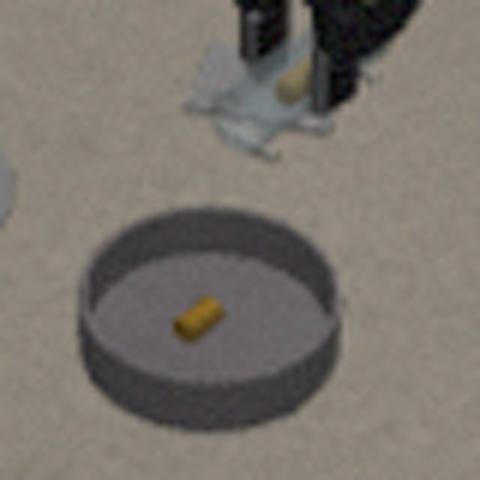

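The left vial's gold pin is at crop (293,83), and the first gold pin is in the dish. I'll lower and tilt, then start pulses from a 20° peak.

>>> drive_tool:
  moves:
    - [[0,0,0],[0,0,0.018],0.02]
    - [[0,0,0],[0,0,0.018],0.02]
    - [[0,0.06,0],[0,0,0],0.02]
    - [[0,0.1,0],[0,0,0],0.02]
    - [[0,0.1,0],[0,0,0],0.02]

```text
time: 28.72
eef_pos: [0.4223, -0.1084, 0.0908]
tcp_rot: [0.017, 0.991, 0.002, -0.131]
contact_force: [0.4, -0.5, -1.3]
opening: 0.344
finger_force: 59.4
```

```bash
python3 -c "from h import *;prof()"
```

```text
t 28.77 [ 0.4235 -0.1088  0.0907] tilt 15.1 | -15:-3 -10:0 -5:11 0:26 5:27 10:13 15:-2 20:-5 25:-5 30:-5 35:-2 40:-2 45:-1 50:1 55:2 60:1 65:2
GOLD [([363.0, 158.0], 9), ([348.0, 188.0], 42)]
BLUE []
```

>>> drive_tool:
  moves:
    - [[0,0.105,0],[0,0,0],0.02]
    - [[0,-0.0875,0],[0,0,0],0.02]
    - [[0,0,0],[0,0,0],0.02]

```text
time: 29.15
eef_pos: [0.4215, -0.1082, 0.0905]
tcp_rot: [0.017, 0.99, 0.003, -0.138]
contact_force: [0.4, 0.3, -1.1]
opening: 0.34
finger_force: 59.4
```

>>> drive_tool:
  moves:
    - [[0,0.105,0],[0,0,0],0.02]
    - [[0,-0.0875,0],[0,0,0],0.02]
    - [[0,0,0],[0,0,0],0.02]

```text
time: 29.52
eef_pos: [0.4217, -0.1084, 0.0908]
tcp_rot: [0.017, 0.989, 0.003, -0.147]
contact_force: [-0.7, -0.5, -0.2]
opening: 0.344
finger_force: 59.4
```

```bash
python3 -c "from h import *;prof()"
```

```text
t 29.57 [ 0.422  -0.1085  0.0909] tilt 16.9 | -15:-1 -10:-1 -5:4 0:20 5:29 10:23 15:6 20:-3 25:-4 30:-5 35:-3 40:-2 45:-1 50:1 55:2 60:1 65:1
GOLD [([363.0, 158.0], 9), ([348.0, 188.0], 42)]
BLUE []
```

>>> drive_tool:
  moves:
    - [[0,0.105,0],[0,0,0],0.02]
    - [[0,-0.0875,0],[0,0,0],0.02]
    - [[0,0,0],[0,0,0],0.02]

```text
time: 29.95
eef_pos: [0.4219, -0.1085, 0.0909]
tcp_rot: [0.017, 0.988, 0.003, -0.156]
contact_force: [-0.2, -0.7, -1.1]
opening: 0.344
finger_force: 59.4
```

```bash
python3 -c "from h import *;prof()"
```

```text
t 30.0 [ 0.4221 -0.1085  0.091 ] tilt 18.0 | -15:-2 -10:-1 -5:4 0:18 5:29 10:26 15:10 20:-3 25:-5 30:-4 35:-4 40:-2 45:-1 50:0 55:2 60:2 65:2
GOLD [([363.0, 158.0], 12), ([348.0, 188.0], 42)]
BLUE []
```

>>> drive_tool:
  moves:
    - [[0,0.105,0],[0,0,0],0.02]
    - [[0,-0.0875,0],[0,0,0],0.02]
    - [[0,0,0],[0,0,0],0.02]

```text
time: 30.38
eef_pos: [0.4219, -0.1085, 0.0909]
tcp_rot: [0.017, 0.986, 0.003, -0.165]
contact_force: [0.7, 0.0, -0.6]
opening: 0.344
finger_force: 59.4
```

```bash
python3 -c "from h import *;prof()"
```

```text
t 30.43 [ 0.4221 -0.1086  0.091 ] tilt 19.0 | -15:-4 -10:-3 -5:1 0:18 5:30 10:29 15:17 20:0 25:-5 30:-5 35:-5 40:-4 45:-1 50:1 55:2 60:2 65:2
GOLD [([363.0, 158.0], 12), ([348.0, 188.0], 43)]
BLUE []
```

Similar behaviour here. I'll use 25° peaks with a dwell, checking after every two.

>>> drive_tool:
  moves:
    - [[0,0.105,0],[0,0,0],0.02]
    - [[0,0,0],[0,0,0],0.02]
    - [[0,-0.105,0],[0,0,0],0.02]
    - [[0,0,0],[0,0,0],0.02]

```text
time: 30.92
eef_pos: [0.4215, -0.1084, 0.091]
tcp_rot: [0.017, 0.986, 0.003, -0.164]
contact_force: [-0.6, -0.3, -0.9]
opening: 0.342
finger_force: 59.4
```

```bash
python3 -c "from h import *;prof()"
```

```text
t 30.98 [ 0.4218 -0.1085  0.091 ] tilt 18.9 | -15:-4 -10:-3 -5:2 0:19 5:30 10:31 15:28 20:15 25:-2 30:-5 35:-4 40:-4 45:-1 50:2 55:3 60:2 65:3
GOLD [([362.0, 159.0], 19), ([348.0, 188.0], 42)]
BLUE []
```

>>> drive_tool:
  moves:
    - [[0,0.105,0],[0,0,0],0.02]
    - [[0,0,0],[0,0,0],0.02]
    - [[0,-0.105,0],[0,0,0],0.02]
    - [[0,0,0],[0,0,0],0.02]

```text
time: 31.48
eef_pos: [0.4215, -0.1083, 0.0909]
tcp_rot: [0.017, 0.986, 0.003, -0.164]
contact_force: [-0.2, -0.4, -0.7]
opening: 0.344
finger_force: 59.4
```

```bash
python3 -c "from h import *;prof()"
```

```text
t 31.52 [ 0.4218 -0.1085  0.0909] tilt 18.9 | -15:-1 -10:-1 -5:-3 0:7 5:27 10:30 15:30 20:28 25:13 30:-2 35:-4 40:-2 45:-2 50:0 55:2 60:2 65:1
GOLD [([362.0, 160.0], 21), ([348.0, 188.0], 42)]
BLUE []
```

>>> drive_tool:
  moves:
    - [[0,0.105,0],[0,0,0],0.02]
    - [[0,0,0],[0,0,0],0.02]
    - [[0,-0.105,0],[0,0,0],0.02]
    - [[0,0,0],[0,0,0],0.02]

```text
time: 32.02
eef_pos: [0.4215, -0.1083, 0.0908]
tcp_rot: [0.017, 0.986, 0.003, -0.164]
contact_force: [0.0, 1.1, -0.8]
opening: 0.343
finger_force: 59.4
```

>>> drive_tool:
  moves:
    - [[0,0.105,0],[0,0,0],0.02]
    - [[0,0,0],[0,0,0],0.02]
    - [[0,-0.105,0],[0,0,0],0.02]
    - [[0,0,0],[0,0,0],0.02]

```text
time: 32.52
eef_pos: [0.4214, -0.1083, 0.0908]
tcp_rot: [0.017, 0.986, 0.003, -0.164]
contact_force: [-0.9, 0.3, -0.3]
opening: 0.339
finger_force: 59.4
```

>>> drive_tool:
  moves:
    - [[0,0.105,0],[0,0,0],0.02]
    - [[0,0,0],[0,0,0],0.02]
    - [[0,-0.105,0],[0,0,0],0.02]
    - [[0,0,0],[0,0,0],0.02]

```text
time: 33.02
eef_pos: [0.4214, -0.1083, 0.0908]
tcp_rot: [0.017, 0.986, 0.003, -0.164]
contact_force: [-0.0, -0.1, -0.2]
opening: 0.34
finger_force: 59.4
```

```bash
python3 -c "from h import *;prof()"
```

```text
t 33.08 [ 0.4218 -0.1085  0.0909] tilt 18.9 | -15:-2 -10:-2 -5:-9 0:-20 5:-13 10:-5 15:5 20:27 25:31 30:30 35:31 40:24 45:1 50:1 55:2 60:2 65:2
GOLD [([358.0, 165.0], 22), ([348.0, 188.0], 42)]
BLUE []
```

>>> drive_tool:
  moves:
    - [[0,0.105,0],[0,0,0],0.02]
    - [[0,0,0],[0,0,0],0.02]
    - [[0,-0.105,0],[0,0,0],0.02]
    - [[0,0,0],[0,0,0],0.02]

```text
time: 33.58
eef_pos: [0.4215, -0.1083, 0.0908]
tcp_rot: [0.017, 0.986, 0.003, -0.164]
contact_force: [-0.1, -0.7, -1.6]
opening: 0.34
finger_force: 59.4
```

```bash
python3 -c "from h import *;prof()"
```

```text
t 33.62 [ 0.4218 -0.1085  0.0909] tilt 18.9 | -15:-2 -10:-1 -5:-10 0:-28 5:-29 10:-10 15:-4 20:5 25:28 30:31 35:37 40:60 45:40 50:7 55:2 60:2 65:2
GOLD [([357.0, 166.0], 28), ([348.0, 188.0], 42)]
BLUE [([364.0, 157.0], 10)]
```

>>> drive_tool:
  moves:
    - [[0,0.105,0],[0,0,0],0.02]
    - [[0,0,0],[0,0,0],0.02]
    - [[0,-0.105,0],[0,0,0],0.02]
    - [[0,0,0],[0,0,0],0.02]

```text
time: 34.12
eef_pos: [0.4215, -0.1083, 0.0908]
tcp_rot: [0.017, 0.986, 0.003, -0.164]
contact_force: [0.7, 0.1, -0.5]
opening: 0.341
finger_force: 59.4
```

```bash
python3 -c "from h import *;prof()"
```

```text
t 34.17 [ 0.4218 -0.1085  0.0909] tilt 18.9 | -15:-3 -10:-2 -5:-11 0:-30 5:-43 10:-27 15:-7 20:-5 25:2 30:24 35:37 40:63 45:72 50:49 55:11 60:2 65:2
GOLD [([355.0, 168.0], 33), ([348.0, 188.0], 41)]
BLUE [([364.0, 158.0], 18)]
```

>>> drive_tool:
  moves:
    - [[0,0.105,0],[0,0,0],0.02]
    - [[0,0,0],[0,0,0],0.02]
    - [[0,-0.105,0],[0,0,0],0.02]
    - [[0,0,0],[0,0,0],0.02]

```text
time: 34.67
eef_pos: [0.4215, -0.1083, 0.0908]
tcp_rot: [0.017, 0.986, 0.003, -0.164]
contact_force: [0.7, -0.4, -0.2]
opening: 0.341
finger_force: 59.4
```

```bash
python3 -c "from h import *;prof()"
```

```text
t 34.73 [ 0.4218 -0.1085  0.0909] tilt 18.9 | -15:-3 -10:0 -5:-9 0:-31 5:-47 10:-43 15:-23 20:-7 25:-5 30:-5 35:-4 40:-2 45:-1 50:0 55:2 60:2 65:1
GOLD [([360.0, 184.0], 41), ([348.0, 188.0], 42)]
BLUE [([363.0, 159.0], 24)]
```

Both gold pins are in the dish, at (360,184) and (348,188). Now I'll return this vial.

>>> drive_tool:
  moves:
    - [[0,-0.11,0],[0,0,0],0.02]
    - [[0,-0.11,0],[0,0,0],0.02]
    - [[0,-0.11,0],[0,0,0],0.02]
    - [[0,0,0],[0,0,-0.018],0.02]
    - [[0,0,0],[0,0,-0.018],0.02]

```text
time: 35.35
eef_pos: [0.4218, -0.1084, 0.127]
tcp_rot: [0.018, 1.0, 0.0, -0.001]
contact_force: [0.4, 0.3, 0.3]
opening: 0.338
finger_force: 59.4
```

>>> drive_tool:
  moves:
    - [[0,0,-0.08],[0,0,0],0.02]
    - [[0,0,-0.082],[0,0,0],0.02]
    - [[0,0,-0.082],[0,0,0],0.02]
    - [[0,0,0],[-0.005,0.0098,0],0.02]
    - [[0,0,0],[-0.0103,0.0196,0],0.02]

```text
time: 35.98
eef_pos: [0.4313, -0.0762, 0.1267]
tcp_rot: [-0.103, 0.995, 0.0, -0.0]
contact_force: [-0.2, -0.1, -0.7]
opening: 0.34
finger_force: 59.4
```

>>> drive_tool:
  moves:
    - [[0,0,0],[-0.01284,0.02446,0],0.02]
    - [[0,0,0],[-0.01284,0.02446,0],0.02]
    - [[0,0,0],[-0.01284,0.02446,0],0.02]
    - [[0,0,0],[-0.01284,0.02446,0],0.02]
    - [[0,0,0],[-0.01284,0.02446,0],0.02]

```text
time: 36.6
eef_pos: [0.4685, 0.058, 0.1266]
tcp_rot: [-0.104, 0.995, 0.0, -0.0]
contact_force: [0.4, -0.6, -0.5]
opening: 0.342
finger_force: 59.4
```

>>> drive_tool:
  moves:
    - [[0,0,0],[-0.01284,0.02446,0],0.02]
    - [[0,0,0],[-0.01284,0.02446,0],0.02]
    - [[0,0,0],[-0.01284,0.02446,0],0.02]
    - [[0,0,0],[-0.01284,0.02446,0],0.02]
    - [[0,0,0],[-0.01284,0.02446,0],0.02]

```text
time: 37.22
eef_pos: [0.5057, 0.191, 0.1264]
tcp_rot: [-0.104, 0.995, -0.0, -0.001]
contact_force: [0.1, -0.5, -1.8]
opening: 0.342
finger_force: 59.4
```

>>> drive_tool:
  moves:
    - [[0,0,0],[-0.01284,0.02446,0],0.02]
    - [[0,0,0],[-0.01284,0.02446,0],0.02]
    - [[0,0,0],[-0.01284,0.02446,0],0.02]
    - [[0,0,0],[-0.01284,0.02446,0],0.02]
    - [[0,0,0],[-0.0103,0.0196,0],0.02]

```text
time: 37.85
eef_pos: [0.5414, 0.3189, 0.1262]
tcp_rot: [-0.104, 0.995, -0.0, -0.001]
contact_force: [-1.0, 0.0, -0.6]
opening: 0.342
finger_force: 59.4
```

>>> drive_tool:
  moves:
    - [[0,0,0],[-0.005,0.0098,0],0.02]
    - [[0,0,0],[0,0,0],0.02]

```text
time: 38.1
eef_pos: [0.5443, 0.3283, 0.1263]
tcp_rot: [-0.105, 0.995, -0.0, -0.0]
contact_force: [0.0, -0.3, -0.0]
opening: 0.345
finger_force: 59.4
```

Run:
```python
from h import *
plan([.5455,.328,.0308],down(np.radians(102)))
```

```text
t 38.1 at [0.5443 0.3283 0.1263] axes [[-0.978, -0.208, -0.001], [-0.208, 0.978, -0.0], [0.001, -0.0, -1.0]] q [ 0.38  0.32  1.77 -0.    1.05 -1.4 ]
shift [-0.0012 -0.0005  0.0955] rows 2.0 ('turn', array([-0.0003, -0.0008,  0.0003]))
```

>>> drive_tool:
  moves:
    - [[0,0,0],[0,0,0.035],0.02]
    - [[0,0,0],[0,0,0.035],0.02]
    - [[0,0,0],[0,0,0.017],0.02]
    - [[0,0,0],[0,0,0.0065],0.02]
    - [[0,0,0],[0,0,0.001],0.02]

```text
time: 38.72
eef_pos: [0.5452, 0.3277, 0.0328]
tcp_rot: [-0.104, 0.995, 0.0, 0.001]
contact_force: [-0.2, 0.1, -0.9]
opening: 0.344
finger_force: 59.5
```

>>> drive_tool:
  moves:
    - [[0,0,0],[0,0,0.001],0.02]
    - [[0,0,0],[0,0,0],0.02]

```text
time: 38.98
eef_pos: [0.5453, 0.328, 0.0323]
tcp_rot: [-0.104, 0.995, 0.0, 0.001]
contact_force: [-0.4, -0.9, -0.2]
opening: 0.341
finger_force: 59.5
```

>>> drive_tool:
  moves:
    - [[0,0,0],[0,0,0.001],0.02]
    - [[0,0,0],[0,0,0],0.02]

```text
time: 39.22
eef_pos: [0.5451, 0.3279, 0.0308]
tcp_rot: [-0.104, 0.995, 0.0, 0.001]
contact_force: [-1.1, 0.3, 1.9]
opening: 0.341
finger_force: 59.7
```

>>> drive_tool:
  moves:
    - [[0,0,0],[0,0,0.0005],0.02]
    - [[0,0,0],[0,0,0],0.02]

```text
time: 39.48
eef_pos: [0.5451, 0.3279, 0.0308]
tcp_rot: [-0.104, 0.995, 0.0, 0.0]
contact_force: [-2.9, -1.0, 5.7]
opening: 0.345
finger_force: 60.2
```

The vial has landed. I'll release it, rise, and check the scene, including the lid.

>>> drive_tool:
  moves:
    - [[0,0,0],[0,0,0],0.06]
    - [[0,0,0],[0,0,0],0.06]
    - [[0,0,0],[0,0,0],0.06]
    - [[0,0,0],[0,0,-0.05],0.065]
    - [[0,0,0],[0,0,-0.06],0.07]

```text
time: 40.1
eef_pos: [0.5433, 0.3271, 0.1386]
tcp_rot: [-0.104, 0.995, -0.001, -0.002]
contact_force: [0.5, 0.4, -0.1]
opening: 0.82
finger_force: 0.0
```

>>> drive_tool:
  moves:
    - [[0,0,0],[0,0,-0.02],0.07]
    - [[0,0,0],[0,0,0],0.07]

```text
time: 40.35
eef_pos: [0.5455, 0.328, 0.1614]
tcp_rot: [-0.104, 0.995, 0.0, 0.002]
contact_force: [-0.4, 0.0, -0.5]
opening: 0.819
finger_force: 0.0
```

```bash
cat >> h.py <<'E'
def dark(c,u0,u1,v0,v1,th=70):
    m=(c['image'].max(2)<th).astype(np.uint8);m[:v0]=0;m[v1:]=0;m[:,:u0]=0;m[:,u1:]=0
    k,_,q,ce=cv2.connectedComponentsWithStats(m);return [(ce[j].round(1).tolist(),q[j].tolist()) for j in range(1,k) if q[j,4]>8]
E
python3 - <<'E'
from h import *
t=cam('top');s=cam('scene')
a=cv2.resize(t['image'][185:285,150:440,::-1],None,fx=2,fy=2);b=cv2.resize(s['image'][120:300,230:520,::-1],None,fx=2,fy=2)
cv2.imwrite('pics/c7.png',np.vstack([a,b]))
for d in dark(t,340,440,190,320): print('top',d,ray(t,*d[0],.034).round(4),ray(t,*d[0],.017).round(4))
for d in dark(s,230,340,100,220): print('sc',d,ray(s,*d[0],.017).round(4))
# pins in dish & dish circle
plan([.5,-.297,.13])
E
```

```text
top ([411.5, 246.4], [408, 243, 8, 7, 41]) [ 0.4824 -0.3481  0.034 ] [ 0.4838 -0.3515  0.017 ]
sc ([285.2, 151.5], [282, 146, 7, 12, 69]) [ 0.4821 -0.3545  0.017 ]
sc ([334.6, 178.0], [330, 172, 10, 14, 61]) [ 0.4798 -0.1644  0.017 ]
sc ([334.0, 197.5], [328, 189, 12, 16, 74]) [ 0.5406 -0.1157  0.017 ]
t 40.45 at [0.5434 0.3272 0.1573] axes [[-0.978, -0.208, -0.003], [-0.208, 0.978, -0.001], [0.004, -0.001, -1.0]] q [ 0.38  0.29  1.75 -0.    1.11 -1.4 ]
shift [ 0.172  -0.6015  0.0283] rows 11.0
```

View pics/c7.png

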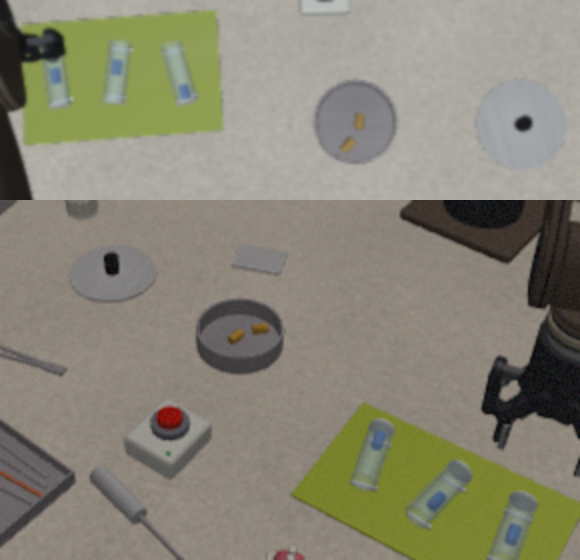

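The vials all lie flat with only blue pins inside, and the two gold pins are in the dish. The lid has been knocked: its knob is now at pixel (411.5,246.4), which is ≈ (0.483,−0.351). Going there.

>>> drive_tool:
  moves:
    - [[0,0,0.134],[0,0,0],0.07]
    - [[0,0,0.134],[0,0,0],0.07]
    - [[0,0,0.134],[0,0,0],0.07]
    - [[0,0,0],[-0.0058,-0.0564,0],0.07]
    - [[0,0,0],[-0.0058,-0.0564,0],0.07]

```text
time: 41.08
eef_pos: [0.5324, 0.2135, 0.156]
tcp_rot: [0.095, 0.995, -0.001, -0.003]
contact_force: [0.7, -1.1, 0.0]
opening: 0.819
finger_force: 0.0
```

>>> drive_tool:
  moves:
    - [[0,0,0],[-0.0058,-0.0564,0],0.07]
    - [[0,0,0],[-0.0058,-0.0564,0],0.07]
    - [[0,0,0],[-0.0058,-0.0564,0],0.07]
    - [[0,0,0],[-0.0058,-0.0564,0],0.07]
    - [[0,0,0],[-0.0058,-0.0564,0],0.07]

```text
time: 41.7
eef_pos: [0.5067, -0.0688, 0.1566]
tcp_rot: [0.096, 0.995, 0.001, -0.003]
contact_force: [0.4, -0.1, 1.5]
opening: 0.82
finger_force: 0.0
```

>>> drive_tool:
  moves:
    - [[0,0,0],[-0.0058,-0.0564,0],0.07]
    - [[0,0,0],[-0.0058,-0.0564,0],0.07]
    - [[0,0,0],[-0.0058,-0.0564,0],0.07]
    - [[0,0,0],[-0.0058,-0.0564,0],0.07]
    - [[0,0,0],[-0.0058,-0.0564,0],0.07]

```text
time: 42.32
eef_pos: [0.4816, -0.3506, 0.1562]
tcp_rot: [0.096, 0.995, 0.002, -0.002]
contact_force: [1.2, 0.3, 0.1]
opening: 0.822
finger_force: 0.0
```

Run:
```python
from h import *
t=cam('top');s=cam('scene')
d=dark(s,270,300,135,165);print(d)
print(tri(t,(411.5,246.4),s,(285.2,151.5)).round(4))
# lid disc centre in scene/top earlier: knob base
plan([.483,-.351,.027])
```

```text
[([285.2, 151.5], [282, 146, 7, 12, 69])]
[ 0.484  -0.3515  0.0196]
t 42.42 at [ 0.4813 -0.354   0.1567] axes [[-0.98, 0.197, -0.003], [0.197, 0.98, 0.001], [0.003, 0.001, -1.0]] q [-0.8   0.21  1.84 -0.    1.09 -2.18]
shift [-0.0015  0.0032  0.1297] rows 3.0
```

>>> drive_tool:
  moves:
    - [[0,0,0],[-0.002,0.002,0.05],0.06]
    - [[0,0,0],[0,0,0.05],0.06]
    - [[0,0,0],[0,0,0.024],0.06]
    - [[0,0,0],[0,0,0.005],0.05]
    - [[0,0,0],[0,0,0],0.01]
  grip_force: 40

```text
time: 43.05
eef_pos: [0.4854, -0.3476, 0.0299]
tcp_rot: [0.096, 0.995, 0.001, -0.001]
contact_force: [0.2, 0.3, 0.4]
opening: 0.383
finger_force: 0.0
```

>>> drive_tool:
  moves:
    - [[0,0,0],[0,0,0],0.01]
    - [[0,0,0],[0,0,0],0.01]
    - [[0,0,0],[0,0,0],0.01]
    - [[0,0,0],[0,0,-0.03],0.01]
    - [[0,0,0],[0,0,-0.06],0.01]

```text
time: 43.68
eef_pos: [0.4837, -0.3466, 0.1183]
tcp_rot: [0.096, 0.995, 0.002, -0.003]
contact_force: [0.8, -1.8, -1.3]
opening: 0.236
finger_force: 39.3
```

Run:
```python
from h import *
t=cam('top');s=cam('scene')
plan([.481,-.109,.119])
cv2.imwrite('pics/c8.png',cv2.resize(s['image'][90:220,240:400,::-1],None,fx=4,fy=4))
```

```text
t 43.77 at [ 0.4892 -0.3519  0.1289] axes [[-0.981, 0.192, 0.011], [0.191, 0.981, -0.011], [-0.013, -0.009, -1.0]] q [-0.79  0.25  1.86  0.    1.02 -2.17]
shift [0.0547 0.2369 0.0072] rows 5.0
```

View pics/c8.png

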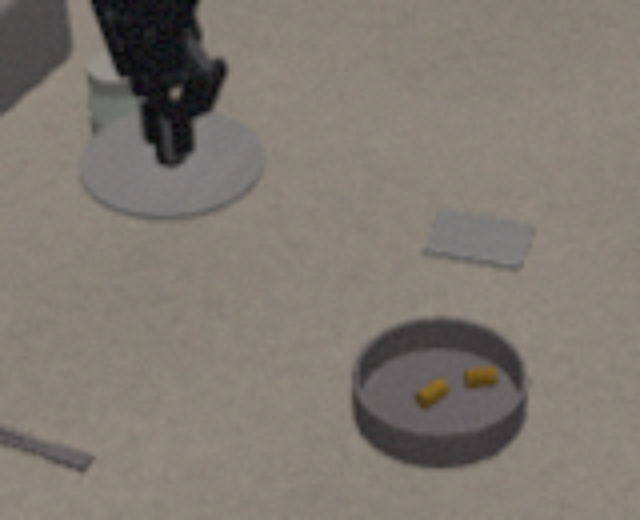

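The lid is held level and the pins are still in the dish. Moving it over the dish.

>>> drive_tool:
  moves:
    - [[0,0,0],[0.008,0.035,0],0.01]
    - [[0,0,0],[0.0105,0.055,0],0.01]
    - [[0,0,0],[0.0105,0.055,0],0.01]
    - [[0,0,0],[0.0105,0.055,0],0.01]
    - [[0,0,0],[0.008,0.035,0],0.01]

```text
time: 44.4
eef_pos: [0.4833, -0.1062, 0.1202]
tcp_rot: [0.096, 0.995, 0.0, -0.0]
contact_force: [-0.1, -0.3, -1.3]
opening: 0.243
finger_force: 39.4
```

>>> drive_tool:
  moves:
    - [[0,0,0],[0,0,0],0.01]
    - [[0,0,0],[0,0,0],0.01]
    - [[0,0,0],[0,0,0],0.01]

```text
time: 44.78
eef_pos: [0.4842, -0.1096, 0.1207]
tcp_rot: [0.097, 0.995, -0.0, 0.0]
contact_force: [0.3, -0.3, -1.0]
opening: 0.24
finger_force: 39.5
```

Run:
```python
from h import *
s=cam('scene');t=cam('top')
plan([.481,-.109,.0585])
def ell(c,u0,u1,v0,v1,z):
    im=c['image'][v0:v1,u0:u1].astype(int); m=((im[...,2]-im[...,0]>-6)&(im.mean(2)>70)).astype(np.uint8)
    m=cv2.morphologyEx(m,cv2.MORPH_OPEN,np.ones((3,3),np.uint8)); k=max(cv2.findContours(m,0,2)[0],key=cv2.contourArea); e=cv2.fitEllipse(cv2.convexHull(k)); p=np.array(e[0])+[u0,v0]; print(e,p,ray(c,*p,z).round(4))
ell(s,290,410,120,230,.097)
cv2.imwrite('pics/c9.png',cv2.resize(s['image'][110:240,280:440,::-1],None,fx=4,fy=4))
```

```text
t 44.88 at [ 0.4841 -0.1096  0.1206] axes [[-0.981, 0.193, 0.0], [0.193, 0.981, -0.0], [-0.0, -0.0, -1.0]] q [-0.43  0.04  2.11 -0.    0.99 -1.8 ]
shift [0.0032 0.     0.0621] rows 2.0 
((60.218265533447266, 46.06325149536133), (39.29700469970703, 53.911224365234375), 62.820152282714844) [350.21826553 166.0632515 ] [ 0.4859 -0.1049  0.097 ]
```

View pics/c9.png

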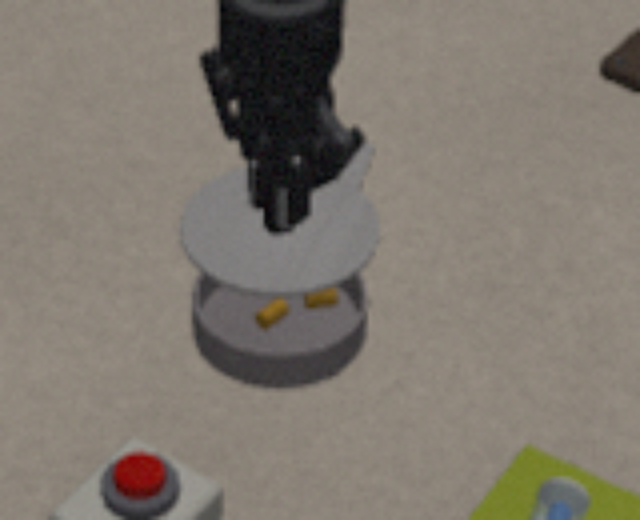

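>>> drive_tool:
  moves:
    - [[0,0,0],[0.003,0,0.03],0.01]
    - [[0,0,0],[0,0,0.02],0.01]
    - [[0,0,0],[0,0,0.007],0.01]
    - [[0,0,0],[0,0,0.001],0.01]
    - [[0,0,0],[0,0,0],0.01]

```text
time: 45.5
eef_pos: [0.4816, -0.1087, 0.0636]
tcp_rot: [0.097, 0.995, -0.0, 0.0]
contact_force: [-2.2, -0.6, 3.6]
opening: 0.239
finger_force: 39.8
```

>>> drive_tool:
  moves:
    - [[0,0,0],[0,0,0.001],0.01]
    - [[0,0,0],[0,0,0],0.01]

```text
time: 45.75
eef_pos: [0.4816, -0.1087, 0.0636]
tcp_rot: [0.096, 0.995, -0.0, -0.0]
contact_force: [-4.9, 0.1, 10.1]
opening: 0.241
finger_force: 40.5
```

>>> drive_tool:
  moves:
    - [[0,0,0],[0,0,0.001],0.01]
    - [[0,0,0],[0,0,0],0.01]

```text
time: 46.0
eef_pos: [0.4816, -0.1087, 0.0635]
tcp_rot: [0.096, 0.995, -0.0, -0.001]
contact_force: [-8.6, 1.5, 16.5]
opening: 0.244
finger_force: 41.2
```

>>> drive_tool:
  moves:
    - [[0,0,0],[0,0,0.001],0.01]
    - [[0,0,0],[0,0,0],0.01]

```text
time: 46.25
eef_pos: [0.4817, -0.1087, 0.0635]
tcp_rot: [0.096, 0.995, -0.0, -0.001]
contact_force: [-10.5, 2.8, 22.7]
opening: 0.239
finger_force: 41.8
```

>>> drive_tool:
  moves:
    - [[0,0,0],[0,0,-0.003],0.01]
    - [[0,0,0],[0,0,0],0.06]
    - [[0,0,0],[0,0,0],0.06]
    - [[0,0,0],[0,0,0],0.06]
    - [[0,0,0],[0,0,-0.05],0.06]

```text
time: 46.88
eef_pos: [0.4778, -0.1066, 0.1087]
tcp_rot: [0.096, 0.995, 0.002, -0.005]
contact_force: [1.1, 0.3, 0.4]
opening: 0.703
finger_force: 0.0
```

>>> drive_tool:
  moves:
    - [[0,0,0],[0,0,-0.05],0.06]
    - [[0,0,0],[0,0,-0.02],0.0]
    - [[0,0,0],[0,0,0],0.0]
    - [[0,0,0],[0,0,0],0.0]

```text
time: 47.38
eef_pos: [0.4802, -0.1077, 0.181]
tcp_rot: [0.096, 0.995, 0.0, -0.001]
contact_force: [0.2, 0.4, -0.6]
opening: 0.065
finger_force: 0.0
```

Run:
```python
from h import *
s=cam('scene');t=cam('top')
d=dark(s,335,365,150,185);print(d,proj(s,[.4815,-.11,.051]))
im=s['image'].astype(int);m=((im[:,:,0]-im[:,:,1]>90)&(im[:,:,0]>120)).astype(np.uint8)
k,_,q,ce=cv2.connectedComponentsWithStats(m);print([(ce[i].round(1),q[i]) for i in range(1,k) if q[i,4]>15])
plan([.678,-.061,.1])
for z in(.04,.045,.05,.055):print(z,proj(s,[.678,-.061,z]).round(1),ray(s,314.5,227.3,z).round(4),ray(t,311.8,176.7,z).round(4))
cv2.imwrite('pics/c10.png',cv2.resize(s['image'][110:270,280:440,::-1],None,fx=3.7,fy=3.7))
```

```text
[([350.0, 177.5], [347, 172, 7, 12, 80])] [349.55809144 177.47909201]
[(array([314.5, 227.2]), array([309, 224,  12,   8,  72], dtype=int32))]
t 47.48 at [ 0.48   -0.1076  0.1806] axes [[-0.981, 0.192, -0.003], [0.192, 0.981, 0.002], [0.004, 0.001, -1.0]] q [-0.43 -0.05  2.08  0.    1.12 -1.8 ]
shift [-0.1856  0.0836  0.08  ] rows 4.0 
0.04 [314.9 231.3] [ 0.6688 -0.0704  0.04  ] [ 0.6811 -0.0605  0.04  ]
0.045 [314.8 230. ] [ 0.672  -0.0673  0.045 ] [ 0.6799 -0.0606  0.045 ]
0.05 [314.7 228.6] [ 0.6752 -0.0641  0.05  ] [ 0.6787 -0.0607  0.05  ]
0.055 [314.6 227.2] [ 0.6785 -0.061   0.055 ] [ 0.6775 -0.0607  0.055 ]
```

View pics/c10.png

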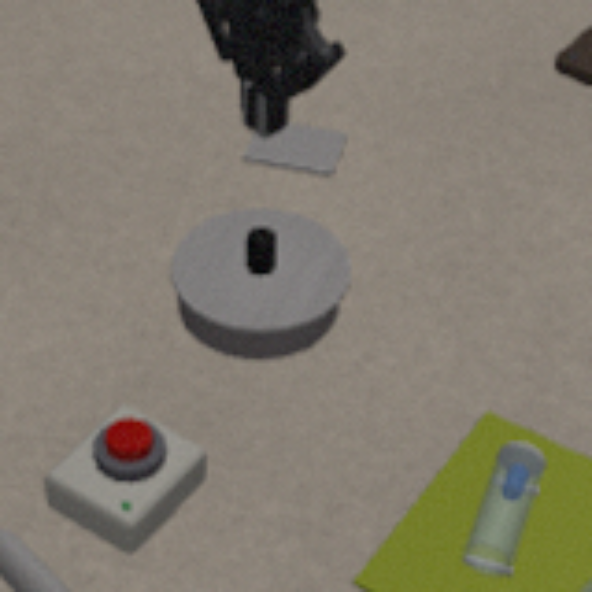

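The lid sits flush and centred, with the knob at crop (260,250) matching its starting pixel. Now the button.

>>> drive_tool:
  moves:
    - [[0,0,0],[-0.0464,0.0209,0],0.0]
    - [[0,0,0],[-0.0464,0.0209,0],0.0]
    - [[0,0,0],[-0.0464,0.0209,0],0.0]
    - [[0,0,0],[-0.0464,0.0209,0],0.0]
    - [[0,0,0],[0,0,0.05],0.0]

```text
time: 48.1
eef_pos: [0.6851, -0.0614, 0.1359]
tcp_rot: [0.095, 0.995, -0.001, 0.006]
contact_force: [0.4, -0.6, -0.1]
opening: -0.0
finger_force: 0.0
```

>>> drive_tool:
  moves:
    - [[0,0,0],[0,0,0.04],0.0]
    - [[0,0,0],[0,0,0.01],0.0]
    - [[0,0,0],[0,0,0],0.0]

```text
time: 48.48
eef_pos: [0.6787, -0.0615, 0.0816]
tcp_rot: [0.096, 0.995, 0.0, -0.001]
contact_force: [0.1, -0.3, 0.1]
opening: 0.002
finger_force: 0.0
```

Run:
```python
from h import *
plan([.678,-.061,.067])
```

```text
t 48.48 at [ 0.6787 -0.0615  0.0816] axes [[-0.981, 0.192, -0.002], [0.192, 0.981, 0.0], [0.002, 0.0, -1.0]] q [-0.24  0.47  1.66 -0.    1.01 -1.62]
shift [0.0008 0.0004 0.0146] rows 1.0
```

>>> drive_tool:
  moves:
    - [[0,0,0],[0,0,0.006],0.0]
    - [[0,0,0],[0,0,0.003],0.0]
    - [[0,0,0],[0,0,0],0.0]

```text
time: 48.85
eef_pos: [0.6795, -0.0617, 0.0743]
tcp_rot: [0.096, 0.995, -0.0, 0.001]
contact_force: [-0.2, -1.0, 1.0]
opening: 0.005
finger_force: 0.0
```

>>> drive_tool:
  moves:
    - [[0,0,0],[0,0,0.003],0.0]
    - [[0,0,0],[0,0,0],0.0]

```text
time: 49.1
eef_pos: [0.6798, -0.0617, 0.0714]
tcp_rot: [0.096, 0.995, -0.0, 0.001]
contact_force: [0.4, -0.4, 3.0]
opening: 0.001
finger_force: 1.2
```

>>> drive_tool:
  moves:
    - [[0,0,0],[0,0,0.002],0.0]
    - [[0,0,0],[0,0,0],0.0]

```text
time: 49.35
eef_pos: [0.6798, -0.0617, 0.0692]
tcp_rot: [0.096, 0.995, -0.0, 0.001]
contact_force: [-0.4, -0.6, 3.8]
opening: -0.004
finger_force: 1.8
```

>>> drive_tool:
  moves:
    - [[0,0,0],[0,0,0.002],0.0]
    - [[0,0,0],[0,0,0],0.0]

```text
time: 49.6
eef_pos: [0.6798, -0.0617, 0.0672]
tcp_rot: [0.096, 0.995, -0.0, 0.001]
contact_force: [0.4, -0.3, 4.3]
opening: -0.003
finger_force: 2.4
```

Force is building as the spring compresses, with the bottom close.

>>> drive_tool:
  moves:
    - [[0,0,0],[0,0,0.002],0.0]
    - [[0,0,0],[0,0,0],0.0]

```text
time: 49.85
eef_pos: [0.6799, -0.0617, 0.067]
tcp_rot: [0.096, 0.995, -0.0, 0.0]
contact_force: [-2.9, -0.5, 11.4]
opening: -0.001
finger_force: 5.7
```

>>> drive_tool:
  moves:
    - [[0,0,0],[0,0,0.001],0.0]
    - [[0,0,0],[0,0,0],0.0]

```text
time: 50.1
eef_pos: [0.6799, -0.0617, 0.0669]
tcp_rot: [0.096, 0.995, -0.0, 0.0]
contact_force: [-4.3, 0.7, 14.4]
opening: 0.0
finger_force: 7.3
```

>>> drive_tool:
  moves:
    - [[0,0,0],[0,0,0.001],0.0]
    - [[0,0,0],[0,0,0],0.0]
    - [[0,0,0],[0,0,0],0.0]

```text
time: 50.48
eef_pos: [0.68, -0.0617, 0.0669]
tcp_rot: [0.096, 0.995, -0.0, 0.0]
contact_force: [-7.0, 1.2, 18.5]
opening: 0.001
finger_force: 9.0
```

The button has bottomed out, so I'll back off and check everything.

>>> drive_tool:
  moves:
    - [[0,0,0],[0,0,-0.01],0.0]
    - [[0,0,0],[0,0,-0.04],0.0]
    - [[0,0,0],[0,0,-0.06],0.0]
    - [[0,0,0],[0,0,-0.04],0.0]
    - [[0,0,0],[0,0,0],0.0]

```text
time: 51.1
eef_pos: [0.6809, -0.0618, 0.2167]
tcp_rot: [0.096, 0.995, -0.0, 0.003]
contact_force: [0.4, 0.3, -0.2]
opening: 0.001
finger_force: 0.0
```

Run:
```python
from h import *
s=cam('scene');t=cam('top')
st=ctrl.get_state();print(st['time'],st['contact_force'])
print(dark(s,335,365,150,185),dark(t,300,350,225,262))
im=s['image'].astype(int);m=((im[:,:,0]-im[:,:,1]>90)&(im[:,:,0]>120)).astype(np.uint8)
k,_,q,ce=cv2.connectedComponentsWithStats(m);print([(ce[i].round(1),q[i]) for i in range(1,k) if q[i,4]>15])
for n,c in(('sc',s),('top',t)):
    m=(c['image'][...,2].astype(int)-c['image'][...,0]>30).astype(np.uint8);k,_,q,ce=cv2.connectedComponentsWithStats(m);print(n,'blue',[ce[i].round(0).tolist() for i in range(1,k) if 8<q[i,4]<60])
```

```text
51.2 [-0.03745646 -0.41441937 -0.66995392]
[([350.0, 177.5], [347, 172, 7, 12, 80])] [([302.4, 236.8], [300, 225, 8, 35, 162]), ([327.4, 245.2], [325, 242, 6, 7, 33])]
[(array([314.5, 227.3]), array([309, 224,  12,   8,  76], dtype=int32))]
sc blue [[419.0, 240.0], [448.0, 270.0], [486.0, 287.0]]
top blue [[208.0, 218.0], [177.0, 222.0], [242.0, 230.0]]
```

```bash
python3 -c "from plant import ctrl;print(ctrl.sign_off())"
```

```text
the job is handed in; nothing more can be done
None
```

The job is done and handed in at about 51 s: both gold pins are in the dish, all three vials lie flat on the mat with their blue spares inside, the lid is back on flush, and the button was pressed fully down and came back up.

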